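# Refit the drum of a sheet winch

### The arm

A 7-joint arm with a two-finger parallel gripper is mounted at the origin on the work surface. World frame = base frame: x ahead of the robot, y to its left, z up, the work surface at z = 0. Lengths are in m, angles in degrees, forces in N, time in s.
With the tool pointing down it reaches from about 0.4 to 0.875 m from the base axis. Payload 4.4 kg.
Tool frame: the origin (TCP) lies at the very end of the fingers, on their centre line; the grasp point (between the pads) lies 19 mm behind it; z points along the fingers, y is the line along which they close (so a half turn about z gives the same grasp; the last joint's range is limited). The gripper opens to 85 mm and grips with 20 to 120 N. Pads are 22 mm wide; open, the fingers measure 114 mm over their backs; the gripper's body (76 mm by 85 mm) begins 54 mm behind the grasp point. The pads swing forward as they close: fully open they stand 13 mm farther back than shut.
Start: joints at [-78.255, 36.005, 2.206, 86.941, -1.547, 57.084, -1.146], TCP at [0.174, 0.626, 0.231] pointing down, gripper open.
Joint ranges: [-175.42, 175.42], [-21.48, 121.26], [-71.46, 75.88], [10.55, 141.38], [-63.04, 243.04], [13.31, 113.54], [-168.57, 168.57]. Speed limits (degrees/s): [147.25, 147.25, 180, 180, 180, 180, 180].

### API

Orientations are given as a 3x3 rotation matrix whose columns are the frame's x, y, z axes.
In Python, from workcell import ctrl, optics, workorder gives the robot as it stands.
- The arm moves only by the tool servo_tool, never from a script. Its argument "targets" is a list of rows, each an object with "delta_pos": the shift along the tool's x, y, z in m, a list of three; "delta_rot": the turn, a rotation vector about the tool's x, y, z in degrees, a list of three. In form: [{"delta_pos": [x, y, z], "delta_rot": [wx, wy, wz]}, ...]. A call has exactly 8 rows; each row is the pose to reach, as a shift and turn from the pose commanded when the call began, along the tool's axes at that moment; what a row does not reach only later rows make up. A row lasts 1/8 s, in which the tool goes at most 62.5 mm and 10.7 degrees, less where a joint would pass 70% of its speed; a pose out of reach is approached as far as the arm can. A call with a gripper value outside its range is refused whole. "jaw" is the opening, from -1 (shut) to 1 (fully open), set as the call begins (left out, the last holds). The fingers move at their own pace and stop on an object; "newtons" is the grip in N (left out, the last holds). Time passes only in rows, so rows that repeat a pose let the fingers close, or fill a call up. It gives the time, the measured TCP pose, the force, the opening and the grip force at its end, in the units of the state.
- ctrl.read_state(): the state, without advancing time (a new reading comes with each control period).
- optics.camera(name): name is "side" or "top" or "wrist"; returns the picture (400x640x3 uint8, blue, green, red); there is no depth.
- optics.calibration(name): a dict with "mtx" (3x3 intrinsics, pixels), "k1" (the pictures are not rectified: a ray, as slopes to the right and down, at radius r is drawn at 1 + k1 r^2 times it, then the intrinsics apply), "pose" (4x4, takes a point from camera to world coordinates). Camera axes: x right, y down, z forward; pixel columns grow to the right and rows downward; lengths in m; the calibration is good to about 2 mm. A picture is of the moment at which its call begins: read the wrist's pose just before it. calibration takes no time and is no camera call; for the wrist camera it gives the pose at the moment of the call.
- workorder.finish_job(): hands the job in; it is judged then, once.
The state is a dict: "clock": time; "joints": joint angles; "qd": joint speeds; "joint_torque": joint torques, N m; "ee_pos": TCP position; "tcp_rot": TCP orientation; "contact_force": force on the tool from outside, world axes, zero at the start; "ft_torque": the same for the moment, N m; "gripper_width": finger opening in m; "finger_force": force on a finger pad.
Only numpy, scipy, OpenCV 4.12 (cv2) and the standard library are available. Lean on these libraries where they do the work, as an engineer would, in place of code of your own. Each camera call takes 0.05 s, during which the arm holds its last target. There are 200 camera calls.

### The job

The sheet winch on the plywood pad has been stripped for greasing and its drum stands on its head on the bench. Lay the drum on its side in the foam saddle and let go, take it again so that you can stand it right way up, slide it down over the winch's upright stem and turn it gently until its notches drop over the drive dogs and it sits fully home, then let go of it. Do not drop or ram the drum, and leave the other things on the bench where they are.

Things in the scene. Friction and masses are not known exactly. Their poses are not given: they have to be found in the camera images.
- drum: the winch drum: hollow aluminium spool 64 mm long, about 0.27 kg. Origin: centre of its underside (skirt end); z along the bore to the crown. From the underside: skirt 55 mm diameter (0 to 9 mm), tapering to the plain waist, 48 mm (14 to 51 mm), flaring to the crown, 54 mm (57 to 64 mm); bore 33 mm, right through. At the start it stands upside down: crown down, origin 64 mm above the bench
- drum_waist (a point): point on the drum's axis halfway along it, 32 mm from the underside: the middle of the waist, where it is gripped (48 mm across)
- drum_notches (a point): centre of the drum's underside (same point as its origin). Six open notches, 12 mm deep, lie evenly round the bore in the underside, every 60 degrees, one along the drum's own x axis; the teeth between them are narrower than the notches
- winch: the rest of the winch, fixed: plywood pad 120 x 120 x 18 mm, round steel base 94 mm diameter, upright steel stem 30 mm diameter, brass drive ring at its foot. Origin: centre of the pad's underside on the bench, z up
- stem_top (a point): centre of the stem's top, on its axis, 102 mm above the bench; the top is bevelled over 5 mm to 22 mm across. The stem is 1.5 mm smaller in radius than the drum's bore
- winch_seat (a point): point on the stem's axis, 34 mm above the bench, where the centre of the drum's underside lies when fully home. Round it the drive ring, 51 mm diameter, has 3 upright dogs at 120 degrees: bars 7 mm wide, out to 23 mm from the axis, 10 mm high. The ring stands at any angle (not given); its pawls hold it against a light touch
- dog_tops (a point): point on the stem's axis 10 mm above the seat, level with the dogs' tops: a drum whose notches miss the dogs stops with its underside here. Turned at most 30 degrees one way or the other under light downward pressure, it drops the 10 mm home; notches pass the dogs within about 7 degrees either way
- saddle: fixed saddle of white foam to lay the drum in: base 72 x 90 x 22 mm, two V-notched cheeks 48 mm high and 21 mm thick at its ends, 47 mm clear between them for the fingers. Origin: centre of its underside on the bench; groove along its y axis, V bottom 22 mm up, faces at 45 degrees
- saddle_rest (a point): point over the saddle's middle, 60 mm above the bench: where the middle of the drum comes when laid in the groove, either way round, skirt and crown on the cheeks; it then lies nearly level. Its y axis runs along the groove
- screwdriver: screwdriver with a black handle, about 200 mm long, lying on the bench between the task's things; bystander
- brush: flat paint brush with a wooden handle, about 200 mm long, lying on the bench between the task's things; bystander
- sanding_block: cork sanding block 120 x 65 x 32 mm, at the far left; bystander
- varnish_can: varnish can, 100 mm diameter, 120 mm high, towards the far side; bystander
- grease_tin: low steel grease tin, 84 mm diameter, 45 mm high, towards the far side; bystander
- tape_roll: roll of masking tape lying flat, 104 mm diameter, 24 mm high, towards the far side; bystander
- winch_handle: winch handle lying on the bench: flat bar 210 mm long with an upright black grip 118 mm high at one end, towards the far side; bystander
Mind the look-alikes: they are no part of the job. Leave any pink or red look-alike of the saddle alone.

How it is judged (in metres and radians):
On the way:
1. the drum has been laid on its side in the saddle and let go of (distance between drum_waist and saddle_rest below 0.015 m and angle between drum's own z axis and vertical between 1.35 and 1.8 rad and contact force between the fingers and drum below 0.1 N), for 0.2 s.
At the end, for the whole second after the job is handed in: The drum stands right way up on the winch, fully home over the dogs: the centre of its underside within 3 mm of the seat's centre both sideways and in height, its axis within 0.06 rad of vertical; it is let go of and at rest (horizontal distance between drum and winch_seat below 0.003 m and z of drum in the frame of winch_seat between -0.003 and 0.003 m and angle between drum's own z axis and vertical below 0.06 rad and contact force between the fingers and drum below 0.1 N and linear speed of drum below 0.01 m/s); the robot touches nothing.
It fails at once if the drum is rammed or dropped onto the winch (over 60 N) (contact force between drum and winch above 60 N).
It fails at once if the drum is rammed or dropped onto the saddle (over 60 N) (contact force between drum and saddle above 60 N).
It fails at once if the drum is rammed or dropped onto the bench (over 60 N) (contact force between drum and table above 60 N).
It fails at once if another thing on the bench is shifted by more than 30 mm (distance of any of screwdriver, brush, sanding_block, varnish_can, grease_tin, tape_roll, winch_handle from where it was at the start of the episode above 0.03 m).
It also fails if it takes over 64 s, if anything falls off the work surface, if the arm or the gripper's body presses on something with over 40 N, if the wrist force passes 120 N, or if a joint passes its speed limit or range.

## Working session

There is one attempt and no reset: what is moved stays moved. The work goes in short steps, Python scripts to look and compute and a tool call to move; the robot and the scene stay as the last step left them, time stands still between calls to the robot, and variables do not carry over. Pictures are saved under pics/ and viewed, at most 12 in all, crops included, and the job is handed in when it is done.

Besides the shell and the picture viewer there is one more tool, called after ">>>" in YAML: its name, and indented under it one key for each argument. servo_tool: Moves the arm, as the interface text tells. Its arguments: {"type":"object","properties":{"targets":{"type":"array"},"jaw":{"type":"number"},"newtons":{"type":"number"}},"required":["targets"]}

```bash
mkdir -p pics; ls; python3 - <<'E'
from workcell import ctrl, optics, workorder
import cv2,numpy as np
s=ctrl.read_state()
print({k:np.round(v,3).tolist() for k,v in s.items()})
a=optics.camera("top");b=optics.camera("side")
cv2.imwrite("pics/top.png",a);cv2.imwrite("pics/side.png",b)
for n in("top","side","wrist"):
    c=optics.calibration(n);print(n,np.round(c["mtx"],1).tolist(),c["k1"],np.round(c["pose"],3).tolist())
E
```

```text
pics
{'clock': 0.0, 'joints': [-78.255, 36.059, 2.201, 86.997, -1.546, 57.082, -1.146], 'qd': [0.064, -0.015, -0.011, -0.052, -0.042, 0.031, 0.08], 'joint_torque': [-0.0, -56.341, 1.226, -19.344, 0.011, 0.011, -0.0], 'ee_pos': [0.174, 0.626, 0.23], 'tcp_rot': [[-0.964, 0.267, -0.0], [0.267, 0.964, -0.002], [-0.0, -0.002, -1.0]], 'contact_force': [-0.066, 0.282, -0.125], 'ft_torque': [0.001, -0.024, 0.008], 'finger_force': 0.0, 'gripper_width': 0.085}
top [[365.9, 0.0, 322.5], [0.0, 365.9, 202.2], [0.0, 0.0, 1.0]] -0.027539984161153826 [[-0.01, -0.98, 0.197, 0.376], [-1.0, 0.012, 0.011, 0.042], [-0.013, -0.196, -0.98, 1.031], [0.0, 0.0, 0.0, 1.0]]
side [[466.9, 0.0, 318.3], [0.0, 466.9, 192.3], [0.0, 0.0, 1.0]] -0.08573203639487842 [[-0.978, -0.102, 0.183, 0.378], [-0.209, 0.545, -0.812, 0.911], [-0.017, -0.832, -0.554, 0.637], [0.0, 0.0, 0.0, 1.0]]
wrist [[276.0, 0.0, 318.7], [0.0, 276.0, 196.9], [0.0, 0.0, 1.0]] -0.02754746240089126 [[0.267, 0.927, 0.263, 0.107], [0.964, -0.257, -0.075, 0.644], [-0.002, 0.273, -0.962, 0.373], [0.0, 0.0, 0.0, 1.0]]
```

View pics/top.png

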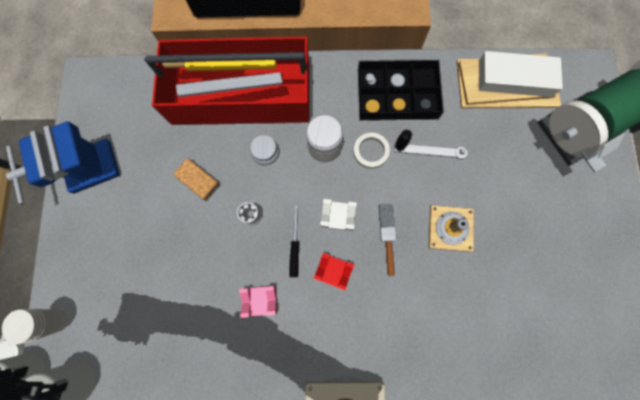

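View pics/side.png

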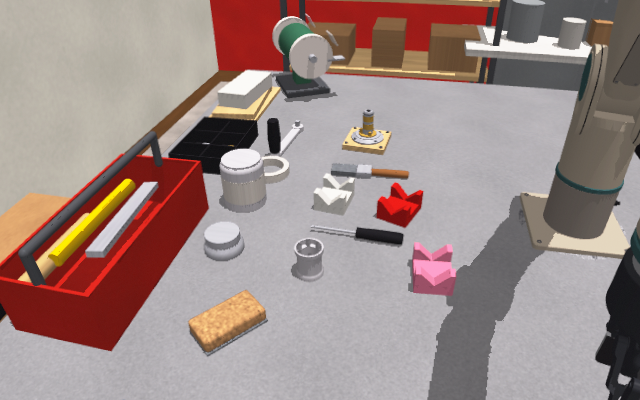

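The top view shows the drum at (248,212), the white saddle at (339,214) with its groove roughly horizontal in the picture, and the winch at (452,228). The screwdriver lies at (295,245) and the brush at (388,240). The side view agrees: drum (309,258), saddle (334,195), winch (368,130).

```bash
cat > h.py <<'E'
import numpy as np, cv2
from scipy.spatial.transform import Rotation as Ro
from workcell import ctrl, optics, workorder
def ray(n,px,c=None):
    c=c or optics.calibration(n);K=c["mtx"];P=np.array(c["pose"])
    d=(np.array(px,float)-[K[0][2],K[1][2]])/K[0][0]; u=d.copy()
    for _ in range(9): u=d/(1+c["k1"]*(u@u))
    return P[:3,3],P[:3,:3]@np.r_[u,1]
def plane(n,px,z,c=None):
    o,v=ray(n,px,c); return o+v*(z-o[2])/v[2]
def proj(n,p,c=None):
    c=c or optics.calibration(n);P=np.array(c["pose"]);q=P[:3,:3].T@(np.array(p)-P[:3,3]);u=q[:2]/q[2]
    return u*(1+c["k1"]*(u@u))*c["mtx"][0][0]+np.array([c["mtx"][0][2],c["mtx"][1][2]])
def tri(a,pa,b,pb):
    (o,v),(q,w)=ray(a,pa),ray(b,pb)
    s=np.linalg.lstsq(np.c_[v,-w],q-o,rcond=None)[0]; return (o+v*s[0]+q+w*s[1])/2
def rot(tilt,yaw):
    """closing axis horizontal; tool x heading yaw deg when upright; tilt deg about tool y from pointing down"""
    return (Ro.from_euler('z',yaw,degrees=True)*Ro.from_euler('x',180,degrees=True)*Ro.from_euler('y',tilt,degrees=True)).as_matrix()
def go(p,R,s=None):
    s=s or ctrl.read_state();R0=np.array(s["tcp_rot"])
    print("dpos",np.round(R0.T@(np.array(p)-s["ee_pos"]),4).tolist(),"drot",np.round(Ro.from_matrix(R0.T@R).as_rotvec(degrees=True),1).tolist())
def st():
    s=ctrl.read_state()
    for k in("clock","joints","ee_pos","contact_force","gripper_width","finger_force"):print(k,np.round(s[k],4).tolist())
    return s
E
python3 - <<'E'
from h import *
a=cv2.imread("pics/top.png")
def cen(m,box):
    x0,y0,x1,y1=box;k=np.zeros(m.shape,np.uint8);k[y0:y1,x0:x1]=m[y0:y1,x0:x1]
    c=max(cv2.findContours(k,0,2)[0],key=cv2.contourArea);return cv2.minAreaRect(c)
hsv=cv2.cvtColor(a,cv2.COLOR_BGR2HSV)
w=((hsv[...,2]>195)&(hsv[...,1]<40)).astype(np.uint8)
r=cen(cv2.dilate(w,np.ones((5,5))),(315,190,365,240));print("saddle",r)
box=cv2.boxPoints(r);print([plane("top",p,.04).round(3).tolist() for p in box],plane("top",r[0],.04))
o=((hsv[...,1]>80)&(hsv[...,0]<25)&(hsv[...,2]>120)).astype(np.uint8)
r=cen(o,(420,195,485,260));print("pad",r,plane("top",r[0],.018));print([plane("top",p,.018).round(3).tolist() for p in cv2.boxPoints(r)])
print("drum",plane("top",(248,211),.064),"waist",tri("top",(248.5,212.5),"side",(309,259)))
for n,p in dict(sd1=(296,207),sd2=(294,275),sdm=(295,242),br1=(387,206),br2=(390,274),block=(196,179),tin=(264,148),can=(324,132)).items():print(n,plane("top",p,.015).round(3))
E
```

```text
saddle ((338.054443359375, 214.04656982421875), (37.689605712890625, 32.16920852661133), 6.842772960662842)
[[0.504, 0.068, 0.04], [0.593, 0.056, 0.04], [0.578, -0.047, 0.04], [0.49, -0.034, 0.04]] [0.54079017 0.01078508 0.04      ]
pad ((451.122314453125, 228.07582092285156), (43.293827056884766, 43.32951736450195), 2.045408248901367) [ 0.50097504 -0.30356278  0.018     ]
[[0.444, -0.237, 0.018], [0.565, -0.25, 0.018], [0.559, -0.371, 0.018], [0.438, -0.356, 0.018]]
drum [0.54802817 0.25371212 0.064     ] waist [0.54716302 0.25810423 0.03615694]
sd1 [0.567 0.128 0.015]
sd2 [0.378 0.133 0.015]
sdm [0.468 0.131 0.015]
br1 [ 0.566 -0.128  0.015]
br2 [ 0.378 -0.128  0.015]
block [0.653 0.419 0.015]
tin [0.744 0.223 0.015]
can [0.79  0.047 0.015]
```

```bash
python3 - <<'E'
from h import *
R=rot(-40,82);w=np.array([.547,.256,.034]);print(R)
go(w-R[:,2]*.10+[0,0,.03],R)
E
```

```text
[[ 1.06612781e-01  9.90268069e-01 -8.94587449e-02]
 [ 7.58589351e-01 -1.39173101e-01 -6.36532045e-01]
 [-6.42787610e-01  1.66533454e-16 -7.66044443e-01]]
dpos [-0.4502, -0.1926, 0.0902] drot [28.6, -32.7, 78.9]
```

>>> servo_tool:
  targets:
    - {"delta_pos": [-0.056, -0.024, 0.011], "delta_rot": [3.6, -4.1, 9.9]}
    - {"delta_pos": [-0.113, -0.048, 0.022], "delta_rot": [7.1, -8.2, 19.7]}
    - {"delta_pos": [-0.169, -0.072, 0.034], "delta_rot": [10.7, -12.3, 29.6]}
    - {"delta_pos": [-0.225, -0.096, 0.045], "delta_rot": [14.3, -16.4, 39.4]}
    - {"delta_pos": [-0.281, -0.12, 0.056], "delta_rot": [17.9, -20.4, 49.3]}
    - {"delta_pos": [-0.338, -0.144, 0.068], "delta_rot": [21.4, -24.5, 59.2]}
    - {"delta_pos": [-0.394, -0.168, 0.079], "delta_rot": [25, -28.6, 69]}
    - {"delta_pos": [-0.45, -0.193, 0.09], "delta_rot": [28.6, -32.7, 78.9]}
  jaw: 1
  newtons: 40

```text
clock: 1.1
ee_pos: [0.5565, 0.3197, 0.1404]
tcp_rot: [[0.05, 0.997, -0.065], [0.781, -0.08, -0.619], [-0.622, -0.02, -0.783]]
contact_force: [0.4, 0.6, -0.0]
gripper_width: 0.0853
finger_force: 0.0
```

```bash
python3 - <<'E'
from h import *
st();R=rot(-40,82);w=np.array([.547,.256,.034])
go(w-R[:,2]*.10+[0,0,.03],R)
c=optics.calibration("wrist");a=optics.camera("wrist");cv2.imwrite("pics/w1.png",a)
np.save("c1.npy",c,allow_pickle=True)
for p in ([.547,.256,.064],[.547,.256,0]):print(proj("wrist",p,c))
E
```

```text
clock 1.1
joints [-58.7519, 62.0733, 32.9697, 67.1991, -0.5944, 82.5734, -38.6342]
ee_pos [0.5565, 0.3197, 0.1404]
contact_force [0.36, 0.6153, -0.0018]
gripper_width 0.0853
finger_force 0.0
dpos [-0.0003, -0.0006, -0.0001] drot [1.3, -1.5, 3.4]
[315.25479464 200.14888061]
[316.95571608 150.27799277]
```

View pics/w1.png

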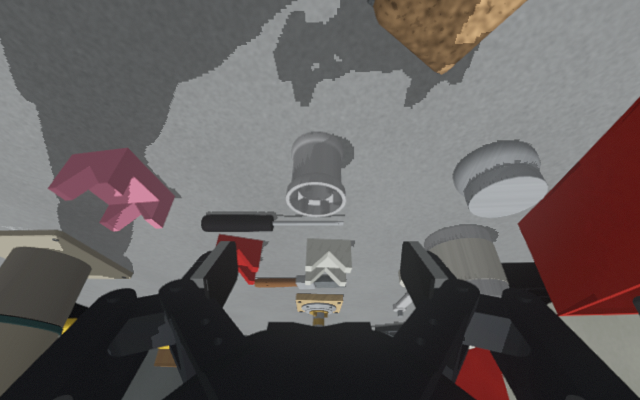

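Drum is in view at (317,170), top ring centre (316,199), within ~1 mm of the prediction. Going in.

```bash
python3 - <<'E'
from h import *
c=np.load("c1.npy",allow_pickle=True).item()
p=plane("wrist",(316.5,199),.064,c);print(p)
R=rot(-40,82);w=np.array([p[0],p[1]*.5+.128,.034]);go(w+R[:,2]*.019,R)
E
```

```text
[0.54829726 0.25776238 0.064     ]
dpos [0.0237, -0.0086, 0.133] drot [1.1, -0.7, 2.6]
```

>>> servo_tool:
  targets:
    - {"delta_pos": [0.006, -0.003, 0.02], "delta_rot": [1.1, -0.7, 2.6]}
    - {"delta_pos": [0.012, -0.006, 0.045], "delta_rot": [1.1, -0.7, 2.6]}
    - {"delta_pos": [0.018, -0.0086, 0.07], "delta_rot": [1.1, -0.7, 2.6]}
    - {"delta_pos": [0.0225, -0.0086, 0.095], "delta_rot": [1.1, -0.7, 2.6]}
    - {"delta_pos": [0.0237, -0.0086, 0.115], "delta_rot": [1.1, -0.7, 2.6]}
    - {"delta_pos": [0.0237, -0.0086, 0.128], "delta_rot": [1.1, -0.7, 2.6]}
    - {"delta_pos": [0.0237, -0.0086, 0.133], "delta_rot": [1.1, -0.7, 2.6]}
    - {"delta_pos": [0.0237, -0.0086, 0.133], "delta_rot": [1.1, -0.7, 2.6]}

```text
clock: 2.15
ee_pos: [0.54, 0.2572, 0.0226]
tcp_rot: [[0.091, 0.992, -0.084], [0.771, -0.123, -0.625], [-0.631, -0.008, -0.776]]
contact_force: [0.3, 0.1, 0.0]
gripper_width: 0.0851
finger_force: 0.0
```

>>> servo_tool:
  targets:
    - {"delta_pos": [0, 0, 0], "delta_rot": [0, 0, 0]}
    - {"delta_pos": [0, 0, 0], "delta_rot": [0, 0, 0]}
    - {"delta_pos": [0, 0, 0], "delta_rot": [0, 0, 0]}
    - {"delta_pos": [0, 0, 0], "delta_rot": [0, 0, 0]}
    - {"delta_pos": [0, 0, 0], "delta_rot": [0, 0, 0]}
    - {"delta_pos": [0, 0, 0], "delta_rot": [0, 0, 0]}
    - {"delta_pos": [0, 0, 0], "delta_rot": [0, 0, 0]}
    - {"delta_pos": [0, 0, 0], "delta_rot": [0, 0, 0]}
  jaw: -1
  newtons: 40

```text
clock: 3.15
ee_pos: [0.5413, 0.2577, 0.0236]
tcp_rot: [[0.092, 0.993, -0.081], [0.771, -0.122, -0.625], [-0.63, -0.005, -0.777]]
contact_force: [2.3, 2.4, 5.6]
gripper_width: 0.0462
finger_force: 41.1
```

```bash
python3 - <<'E'
from h import *
st();c=optics.calibration("wrist");a=optics.camera("wrist");b=optics.camera("side")
cv2.imwrite("pics/w2.png",np.vstack([a[:,:],b])[:, :][::1]) ; cv2.imwrite("pics/w2.png",np.hstack([a[60:360,120:520],cv2.resize(b[180:330,230:430],(400,300))]))
E
```

```text
clock 3.15
joints [-57.4775, 67.5652, 32.1043, 77.9831, -2.4323, 67.5209, -41.5325]
ee_pos [0.5413, 0.2577, 0.0236]
contact_force [2.3337, 2.3916, 5.6109]
gripper_width 0.0462
finger_force 41.119
```

View pics/w2.png

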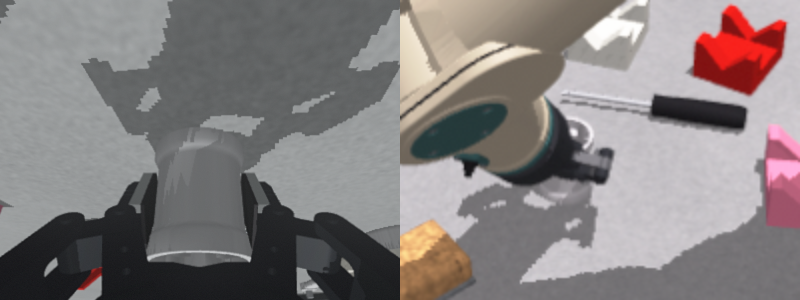

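The drum is between the fingers but the pads sit ~12 mm short of the axis, because my deltas must be taken from the commanded pose. I'll track that pose and regrip.

```bash
cat >> h.py <<'E'
import json
def cmd_load(): 
    d=json.load(open("cmd.json"));return np.array(d["p"]),np.array(d["R"])
def cmd(dp=(0,0,0),dr=(0,0,0),p=None,R=None):
    if p is None:p,R=cmd_load()
    p,R=p+R@np.array(dp),R@Ro.from_rotvec(dr,degrees=True).as_matrix()
    json.dump(dict(p=p.tolist(),R=R.tolist()),open("cmd.json","w"));return p,R
def goc(p,R):
    p0,R0=cmd_load()
    print("dpos",np.round(R0.T@(np.array(p)-p0),4).tolist(),"drot",np.round(Ro.from_matrix(R0.T@R).as_rotvec(degrees=True),1).tolist())
E
python3 - <<'E'
from h import *
R0=np.array([[-0.964,0.267,-0.0],[0.267,0.964,-0.0],[0,0,-1.0]]);R0=Ro.from_matrix(R0).as_matrix()
cmd((-.45,-.193,.09),(28.6,-32.7,78.9),np.array([.174,.626,.231]),R0)
p,R=cmd((.0237,-.0086,.133),(1.1,-.7,2.6));print(p,R);s=st();print(s["tcp_rot"])
T=rot(-40,82)
w=np.array([.548,.257,.033]);goc(w+T[:,2]*.019,T)
E
```

```text
[0.53843545 0.25456752 0.02376568] [[ 0.15046113  0.98261391 -0.10877198]
 [ 0.74445305 -0.18500838 -0.64153064]
 [-0.65050066  0.01554979 -0.7593465 ]]
clock 3.25
joints [-57.4772, 67.5617, 32.1043, 77.9849, -2.432, 67.5214, -41.5345]
ee_pos [0.5413, 0.2577, 0.0237]
contact_force [3.0296, 1.4633, 5.0608]
gripper_width 0.0457
finger_force 41.1194
[[ 0.09164484  0.99250976 -0.08078114]
 [ 0.77138558 -0.12205982 -0.62455239]
 [-0.62973448 -0.0050764  -0.77679387]]
dpos [-0.0025, 0.0094, 0.0094] drot [-1.0, 0.6, -2.6]
```

The commands were reached; the reading I used was taken mid-overshoot, before the arm settled. Now settled, so measured pose is the reference.

```bash
python3 - <<'E'
from h import *
T=rot(-40,82);w=np.array([.548,.257,.033]);go(w+T[:,2]*.019,T)
E
```

```text
dpos [-0.0062, 0.0066, 0.0116] drot [0.4, -1.0, 0.9]
```

>>> servo_tool:
  targets:
    - {"delta_pos": [0, 0, 0], "delta_rot": [0, 0, 0]}
    - {"delta_pos": [0, 0, 0], "delta_rot": [0, 0, 0]}
    - {"delta_pos": [0, 0, 0], "delta_rot": [0, 0, 0]}
    - {"delta_pos": [-0.002, 0.001, 0.003], "delta_rot": [0, 0, 0]}
    - {"delta_pos": [-0.004, 0.003, 0.007], "delta_rot": [0, 0, 0]}
    - {"delta_pos": [-0.006, 0.004, 0.011], "delta_rot": [0.4, -1, 0.9]}
    - {"delta_pos": [-0.006, 0.004, 0.0116], "delta_rot": [0.4, -1, 0.9]}
    - {"delta_pos": [-0.006, 0.004, 0.0116], "delta_rot": [0.4, -1, 0.9]}
  jaw: 1

```text
clock: 4.25
ee_pos: [0.5422, 0.2447, 0.017]
tcp_rot: [[0.105, 0.99, -0.093], [0.757, -0.14, -0.638], [-0.644, -0.003, -0.765]]
contact_force: [0.1, -0.9, 1.3]
gripper_width: 0.0853
finger_force: 0.0
```

>>> servo_tool:
  targets:
    - {"delta_pos": [0, 0, 0], "delta_rot": [0, 0, 0]}
    - {"delta_pos": [0, 0, 0], "delta_rot": [0, 0, 0]}
    - {"delta_pos": [0, 0, 0], "delta_rot": [0, 0, 0]}
    - {"delta_pos": [0, 0, 0], "delta_rot": [0, 0, 0]}
    - {"delta_pos": [0, 0, 0], "delta_rot": [0, 0, 0]}
    - {"delta_pos": [0, 0, 0], "delta_rot": [0, 0, 0]}
    - {"delta_pos": [0, 0, 0], "delta_rot": [0, 0, 0]}
    - {"delta_pos": [0, 0, 0], "delta_rot": [0, 0, 0]}
  jaw: -1
  newtons: 40

```text
clock: 5.25
ee_pos: [0.5424, 0.2446, 0.0171]
tcp_rot: [[0.105, 0.99, -0.092], [0.758, -0.14, -0.638], [-0.644, -0.003, -0.765]]
contact_force: [-0.6, -0.1, -0.9]
gripper_width: 0.0468
finger_force: 45.7
```

>>> servo_tool:
  targets:
    - {"delta_pos": [-0.006, 0, -0.008], "delta_rot": [0, 0, 0]}
    - {"delta_pos": [-0.016, 0, -0.019], "delta_rot": [0, 0, 0]}
    - {"delta_pos": [-0.03, 0, -0.036], "delta_rot": [0, 0, 0]}
    - {"delta_pos": [-0.047, 0, -0.056], "delta_rot": [0, 0, 0]}
    - {"delta_pos": [-0.064, 0, -0.076], "delta_rot": [0, 0, 0]}
    - {"delta_pos": [-0.076, 0, -0.09], "delta_rot": [0, 0, 0]}
    - {"delta_pos": [-0.082, 0, -0.098], "delta_rot": [0, 0, 0]}
    - {"delta_pos": [-0.084, 0, -0.1], "delta_rot": [0, 0, 0]}

```text
clock: 6.25
ee_pos: [0.5427, 0.2451, 0.1482]
tcp_rot: [[0.105, 0.99, -0.092], [0.758, -0.14, -0.637], [-0.644, -0.003, -0.765]]
contact_force: [-0.4, -0.6, -3.9]
gripper_width: 0.0472
finger_force: 45.6
```

```bash
python3 - <<'E'
from h import *
st();a=optics.camera("top");b=optics.camera("side");c=optics.camera("wrist");cv2.imwrite("pics/t3.png",a);cv2.imwrite("pics/s3.png",b)
f=lambda i,x,y,w,h:cv2.resize(i[y:y+h,x:x+w],(400,300),interpolation=cv2.INTER_CUBIC)
cv2.imwrite("pics/m3.png",np.vstack([np.hstack([f(a,310,190,60,45),f(b,300,165,80,60)]),np.hstack([f(a,421,195,64,48),f(c,160,60,320,240)])]))
E
```

```text
clock 6.25
joints [-58.0304, 58.7622, 35.1699, 77.6074, 0.6456, 76.6541, -38.7887]
ee_pos [0.5427, 0.2451, 0.1482]
contact_force [-0.4292, -0.574, -3.94]
gripper_width 0.0472
finger_force 45.5549
```

View pics/m3.png

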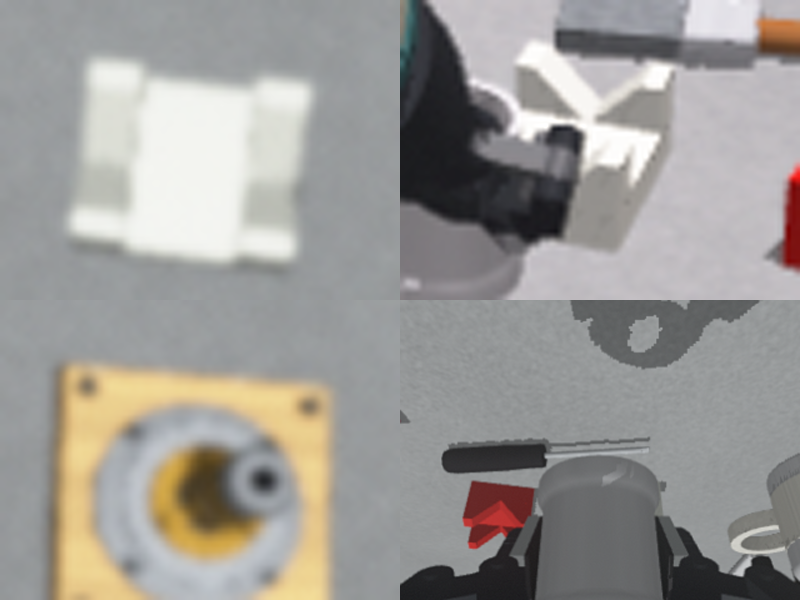

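The crops show the saddle's cheek-top outer corners at crop (90,62), (312,83), (297,262), (68,235) and the stem top at crop (262,480). The drum is held firmly.

```bash
python3 - <<'E'
from h import *
q=[plane("top",(310+x/6.667-.4,190+y/6.667-.4),.048) for x,y in((90,62),(312,83),(297,262),(68,235))]
print(np.round(q,4));c=np.mean(q,0);g=(q[0]+q[3]-q[1]-q[2]);yaw=np.degrees(np.arctan2(g[1],g[0]));print(c,yaw,np.linalg.norm(g)/2)
print("stem",plane("top",(462.5,223.4),.102))
T=rot(50,yaw);w=np.array([c[0],c[1],.16]);go(w+T[:,2]*.019,T)
T=rot(5,yaw);print("mid");go(np.array([c[0],.13,.2])+T[:,2]*.019,T)
E
```

```text
[[ 0.5821  0.0513  0.048 ]
 [ 0.5721 -0.0398  0.048 ]
 [ 0.4983 -0.0316  0.048 ]
 [ 0.5104  0.061   0.048 ]]
[0.54073712 0.01021661 0.048     ] 83.1411902876087 0.09248609507562702
stem [ 0.50221604 -0.30500584  0.102     ]
dpos [-0.167, 0.0309, 0.1399] drot [-0.2, 90.1, -1.3]
mid
dpos [-0.1077, 0.0143, 0.0463] drot [-0.6, 45.1, -1.1]
```

>>> servo_tool:
  targets:
    - {"delta_pos": [-0.008, 0.001, 0.003], "delta_rot": [0, 3, 0]}
    - {"delta_pos": [-0.023, 0.003, 0.01], "delta_rot": [0, 9, 0]}
    - {"delta_pos": [-0.043, 0.006, 0.018], "delta_rot": [-0.2, 18, -0.4]}
    - {"delta_pos": [-0.065, 0.009, 0.028], "delta_rot": [-0.4, 27, -0.7]}
    - {"delta_pos": [-0.085, 0.011, 0.037], "delta_rot": [-0.5, 36, -0.9]}
    - {"delta_pos": [-0.1, 0.013, 0.043], "delta_rot": [-0.6, 42, -1]}
    - {"delta_pos": [-0.106, 0.014, 0.046], "delta_rot": [-0.6, 44.5, -1.1]}
    - {"delta_pos": [-0.108, 0.014, 0.046], "delta_rot": [-0.6, 45, -1.1]}

```text
clock: 7.4
ee_pos: [0.5404, 0.1292, 0.1818]
tcp_rot: [[0.122, 0.992, 0.009], [0.989, -0.122, 0.083], [0.084, -0.001, -0.996]]
contact_force: [0.2, 0.0, -1.8]
gripper_width: 0.0469
finger_force: 45.4
```

```bash
python3 - <<'E'
from h import *
st()
T=rot(50,83.1);w=np.array([.5407,.0102,.12]);go(w+T[:,2]*.019,T)
E
```

```text
clock 7.4
joints [-24.1583, 32.1187, 16.0761, 107.061, -19.7013, 42.1199, -2.8688]
ee_pos [0.5404, 0.1292, 0.1818]
contact_force [0.2415, 0.0232, -1.8419]
gripper_width 0.0469
finger_force 45.4405
dpos [-0.1094, 0.0149, 0.0651] drot [0.0, 45.2, -0.1]
```

>>> servo_tool:
  targets:
    - {"delta_pos": [-0.008, 0.001, 0.004], "delta_rot": [0, 3, 0]}
    - {"delta_pos": [-0.023, 0.003, 0.01], "delta_rot": [0, 9, 0]}
    - {"delta_pos": [-0.043, 0.006, 0.022], "delta_rot": [0, 18, 0]}
    - {"delta_pos": [-0.065, 0.009, 0.036], "delta_rot": [0, 27, 0]}
    - {"delta_pos": [-0.086, 0.012, 0.05], "delta_rot": [0, 36, 0]}
    - {"delta_pos": [-0.101, 0.014, 0.06], "delta_rot": [0, 42, 0]}
    - {"delta_pos": [-0.108, 0.015, 0.064], "delta_rot": [0, 44.8, -0.1]}
    - {"delta_pos": [-0.1094, 0.0149, 0.0651], "delta_rot": [0, 45.2, -0.1]}

```text
clock: 8.4
ee_pos: [0.5434, 0.026, 0.1056]
tcp_rot: [[0.077, 0.993, 0.091], [0.638, -0.119, 0.761], [0.766, -0.001, -0.642]]
contact_force: [-0.2, 0.6, -2.2]
gripper_width: 0.047
finger_force: 45.5
```

```bash
python3 - <<'E'
from h import *
s=st();print(np.round(s["tcp_rot"],3))
T=rot(50,83.1);w=np.array([.5407,.0102,.060]);go(w+T[:,2]*.019,T)
b=optics.camera("side");a=optics.camera("top");c=optics.camera("wrist")
f=lambda i,x,y,w,h:cv2.resize(i[y:y+h,x:x+w],(400,300),interpolation=cv2.INTER_CUBIC)
cv2.imwrite("pics/m4.png",np.hstack([f(c,160,60,320,240),f(b,220,80,200,150)]))
E
```

```text
clock 8.4
joints [33.3478, 51.8307, -17.318, 108.7007, -49.9878, 47.7701, 57.1656]
ee_pos [0.5434, 0.026, 0.1056]
contact_force [-0.1792, 0.6224, -2.2166]
gripper_width 0.047
finger_force 45.4844
[[ 0.077  0.993  0.091]
 [ 0.638 -0.119  0.761]
 [ 0.766 -0.001 -0.642]]
dpos [-0.0452, -0.0007, 0.0361] drot [-0.1, -0.0, -0.0]
```

View pics/m4.png

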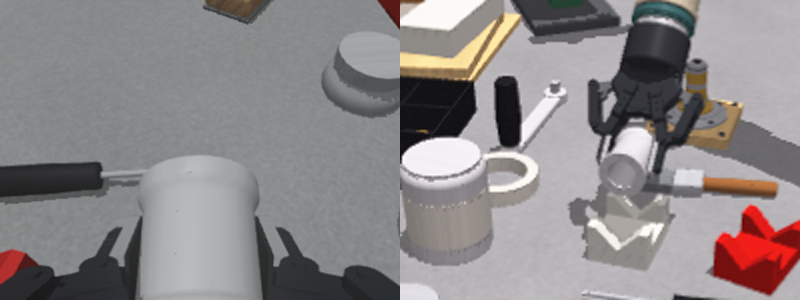

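The drum is level over the saddle. Lowering.

>>> servo_tool:
  targets:
    - {"delta_pos": [-0.006, 0, 0.005], "delta_rot": [0, 0, 0]}
    - {"delta_pos": [-0.016, 0, 0.013], "delta_rot": [0, 0, 0]}
    - {"delta_pos": [-0.026, -0.0005, 0.021], "delta_rot": [0, 0, 0]}
    - {"delta_pos": [-0.034, -0.0007, 0.027], "delta_rot": [0, 0, 0]}
    - {"delta_pos": [-0.039, -0.0007, 0.031], "delta_rot": [0, 0, 0]}
    - {"delta_pos": [-0.0415, -0.0007, 0.033], "delta_rot": [0, 0, 0]}
    - {"delta_pos": [-0.043, -0.0007, 0.0342], "delta_rot": [0, 0, 0]}
    - {"delta_pos": [-0.0442, -0.0007, 0.0353], "delta_rot": [0, 0, 0]}

```text
clock: 9.55
ee_pos: [0.5435, 0.0261, 0.0522]
tcp_rot: [[0.073, 0.993, 0.092], [0.637, -0.118, 0.762], [0.768, 0.003, -0.641]]
contact_force: [1.2, -0.9, 2.2]
gripper_width: 0.0469
finger_force: 46.3
```

>>> servo_tool:
  targets:
    - {"delta_pos": [-0.0004, 0, 0.0003], "delta_rot": [0, 0, 0]}
    - {"delta_pos": [-0.0008, 0, 0.0006], "delta_rot": [0, 0, 0]}
    - {"delta_pos": [-0.001, 0, 0.0008], "delta_rot": [0, 0, 0]}
    - {"delta_pos": [-0.001, 0, 0.0008], "delta_rot": [0, 0, 0]}
    - {"delta_pos": [-0.001, 0, 0.0008], "delta_rot": [0, 0, 0]}
    - {"delta_pos": [-0.001, 0, 0.0008], "delta_rot": [0, 0, 0]}
    - {"delta_pos": [-0.001, 0, 0.0008], "delta_rot": [0, 0, 0]}
    - {"delta_pos": [-0.001, 0, 0.0008], "delta_rot": [0, 0, 0]}

```text
clock: 10.55
ee_pos: [0.544, 0.0263, 0.0515]
tcp_rot: [[0.073, 0.993, 0.093], [0.636, -0.118, 0.762], [0.768, 0.004, -0.64]]
contact_force: [3.6, -0.8, 5.4]
gripper_width: 0.0465
finger_force: 46.9
```

Touched about 4 mm high with a push towards +x, so I'm on one V face. Shift +x while going down.

>>> servo_tool:
  targets:
    - {"delta_pos": [0, 0.001, 0], "delta_rot": [0, 0, 0]}
    - {"delta_pos": [0, 0.002, 0], "delta_rot": [0, 0, 0]}
    - {"delta_pos": [0, 0.003, 0], "delta_rot": [0, 0, 0]}
    - {"delta_pos": [0, 0.004, 0], "delta_rot": [0, 0, 0]}
    - {"delta_pos": [-0.0004, 0.004, 0.0003], "delta_rot": [0, 0, 0]}
    - {"delta_pos": [-0.0008, 0.004, 0.0006], "delta_rot": [0, 0, 0]}
    - {"delta_pos": [-0.001, 0.004, 0.0008], "delta_rot": [0, 0, 0]}
    - {"delta_pos": [-0.001, 0.004, 0.0008], "delta_rot": [0, 0, 0]}

```text
clock: 11.55
ee_pos: [0.5444, 0.0265, 0.0511]
tcp_rot: [[0.074, 0.993, 0.088], [0.634, -0.115, 0.765], [0.77, -0.001, -0.638]]
contact_force: [-7.3, -4.2, 15.4]
gripper_width: 0.0468
finger_force: 48.5
```

>>> servo_tool:
  targets:
    - {"delta_pos": [0, -0.001, 0], "delta_rot": [0, 0, 0]}
    - {"delta_pos": [0.001, -0.002, -0.0008], "delta_rot": [0, 0, 0]}
    - {"delta_pos": [0.002, -0.002, -0.0016], "delta_rot": [0, 0, 0]}
    - {"delta_pos": [0.002, -0.002, -0.0016], "delta_rot": [0, 0, 0]}
    - {"delta_pos": [0.002, -0.002, -0.0016], "delta_rot": [0, 0, 0]}
    - {"delta_pos": [0.002, -0.002, -0.0016], "delta_rot": [0, 0, 0]}
    - {"delta_pos": [0.002, -0.002, -0.0016], "delta_rot": [0, 0, 0]}
    - {"delta_pos": [0.002, -0.002, -0.0016], "delta_rot": [0, 0, 0]}

```text
clock: 12.55
ee_pos: [0.5443, 0.0261, 0.0515]
tcp_rot: [[0.074, 0.993, 0.09], [0.637, -0.117, 0.762], [0.767, 0.001, -0.641]]
contact_force: [-2.3, 0.7, 1.6]
gripper_width: 0.0471
finger_force: 45.9
```

>>> servo_tool:
  targets:
    - {"delta_pos": [0, 0, 0], "delta_rot": [0, 0, 0]}
    - {"delta_pos": [0, 0, 0], "delta_rot": [0, 0, 0]}
    - {"delta_pos": [0, 0, 0], "delta_rot": [0, 0, 0]}
    - {"delta_pos": [0, 0, 0], "delta_rot": [0, 0, 0]}
    - {"delta_pos": [0, 0, 0], "delta_rot": [0, 0, 0]}
    - {"delta_pos": [0, 0, 0], "delta_rot": [0, 0, 0]}
    - {"delta_pos": [0, 0, 0], "delta_rot": [0, 0, 0]}
    - {"delta_pos": [0, 0, 0], "delta_rot": [0, 0, 0]}
  jaw: 1

```text
clock: 13.55
ee_pos: [0.5448, 0.0258, 0.0515]
tcp_rot: [[0.074, 0.993, 0.091], [0.637, -0.118, 0.762], [0.767, 0.002, -0.642]]
contact_force: [-0.4, 1.0, -0.0]
gripper_width: 0.0854
finger_force: 0.0
```

>>> servo_tool:
  targets:
    - {"delta_pos": [0, 0, -0.004], "delta_rot": [0, 0, 0]}
    - {"delta_pos": [0, 0, -0.012], "delta_rot": [0, 0, 0]}
    - {"delta_pos": [0, 0, -0.025], "delta_rot": [0, 0, 0]}
    - {"delta_pos": [0, 0, -0.045], "delta_rot": [0, 0, 0]}
    - {"delta_pos": [0, 0, -0.07], "delta_rot": [0, 0, 0]}
    - {"delta_pos": [0, 0, -0.09], "delta_rot": [0, 0, 0]}
    - {"delta_pos": [0, 0, -0.105], "delta_rot": [0, 0, 0]}
    - {"delta_pos": [0, 0, -0.11], "delta_rot": [0, 0, 0]}

```text
clock: 14.55
ee_pos: [0.535, -0.0592, 0.1226]
tcp_rot: [[0.074, 0.993, 0.093], [0.638, -0.119, 0.761], [0.766, 0.003, -0.642]]
contact_force: [1.2, 0.1, 0.2]
gripper_width: 0.0854
finger_force: 0.0
```

```bash
python3 - <<'E'
from h import *
s=st();print(np.round(s["tcp_rot"],3))
b=optics.camera("side");a=optics.camera("top");cal=optics.calibration("wrist");c=optics.camera("wrist")
np.save("c5.npy",cal,allow_pickle=True)
for p in ([.543,.010,.06],[.543+.0038,.010+.032,.06],[.543-.0038,.010-.032,.06]):print(proj("wrist",p,cal),proj("top",p),proj("side",p))
f=lambda i,x,y,w,h:cv2.resize(i[y:y+h,x:x+w],(400,300),interpolation=cv2.INTER_CUBIC)
cv2.imwrite("pics/m5.png",np.vstack([np.hstack([f(c,160,60,320,240),f(b,290,150,80,60)]),np.hstack([f(a,310,190,60,45),f(a,421,195,64,48)])]))
T=rot(-48,83.1);w=np.array([.543,.0102,.16]);go(w-T[:,2]*.08,T)
E
```

```text
clock 14.55
joints [38.4079, 51.0731, -13.1708, 103.3438, -43.7747, 56.9577, 56.0723]
ee_pos [0.535, -0.0592, 0.1226]
contact_force [1.1949, 0.0569, 0.2378]
gripper_width 0.0854
finger_force 0.0
[[ 0.074  0.993  0.093]
 [ 0.638 -0.119  0.761]
 [ 0.766  0.003 -0.642]]
[318.40729411 203.07842059] [338.54257881 212.00755335] [333.8470329  180.67759511]
[318.43390683 174.82382385] [326.63221167 210.7613738 ] [329.62995842 187.93009464]
[318.37670738 235.79944779] [350.47670692 213.25574039] [337.86966236 173.75871641]
dpos [0.1522, 0.0007, 0.0395] drot [0.1, -98.1, 0.2]
```

View pics/m5.png

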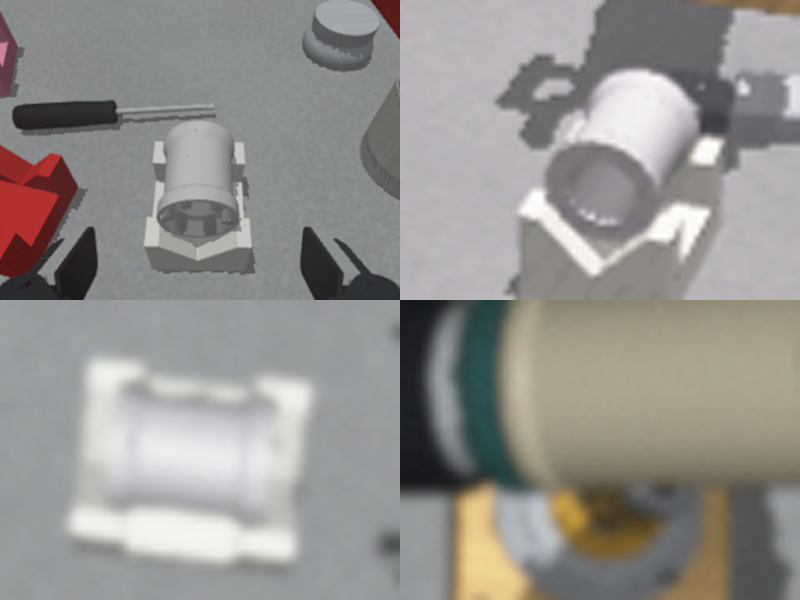

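The drum lies in the saddle, notched skirt end towards −y, within ~2 mm of where I computed. Swinging over to the +y side for the second grasp.

```bash
python3 - <<'E'
from h import *
T=rot(0,83.1);go([.543,.011,.20],T)
s=dict(ee_pos=[.543,.011,.20],tcp_rot=T);T=rot(-48,83.1);w=np.array([.5435,.011,.06]);go(w-T[:,2]*.08,T,s)
E
```

```text
dpos [0.1042, 0.0004, 0.0031] drot [0.0, -50.1, 0.2]
dpos [0.0595, 0.0005, 0.0865] drot [-0.0, -48.0, -0.0]
```

>>> servo_tool:
  targets:
    - {"delta_pos": [0.009, 0, 0], "delta_rot": [0, -4, 0]}
    - {"delta_pos": [0.025, 0, 0.001], "delta_rot": [0, -12, 0]}
    - {"delta_pos": [0.045, 0, 0.002], "delta_rot": [0, -22, 0]}
    - {"delta_pos": [0.065, 0, 0.003], "delta_rot": [0, -32, 0]}
    - {"delta_pos": [0.085, 0, 0.003], "delta_rot": [0, -41, 0]}
    - {"delta_pos": [0.098, 0, 0.003], "delta_rot": [0, -47, 0]}
    - {"delta_pos": [0.103, 0, 0.003], "delta_rot": [0, -49.5, 0]}
    - {"delta_pos": [0.104, 0.0004, 0.003], "delta_rot": [0, -50, 0.2]}

```text
clock: 15.7
ee_pos: [0.5426, 0.0132, 0.1995]
tcp_rot: [[0.116, 0.993, -0.001], [0.993, -0.116, 0.002], [0.002, -0.001, -1.0]]
contact_force: [-0.0, -0.8, -0.3]
gripper_width: 0.0851
finger_force: 0.0
```

>>> servo_tool:
  targets:
    - {"delta_pos": [0.01, 0, 0.003], "delta_rot": [0, -5, 0]}
    - {"delta_pos": [0.025, 0, 0.01], "delta_rot": [0, -14, 0]}
    - {"delta_pos": [0.038, 0, 0.022], "delta_rot": [0, -24, 0]}
    - {"delta_pos": [0.048, 0, 0.042], "delta_rot": [0, -34, 0]}
    - {"delta_pos": [0.055, 0, 0.062], "delta_rot": [0, -42, 0]}
    - {"delta_pos": [0.058, 0.0005, 0.078], "delta_rot": [0, -46, 0]}
    - {"delta_pos": [0.0595, 0.0005, 0.085], "delta_rot": [0, -47.7, 0]}
    - {"delta_pos": [0.0595, 0.0005, 0.0865], "delta_rot": [0, -48, 0]}

```text
clock: 16.7
ee_pos: [0.5505, 0.0685, 0.113]
tcp_rot: [[0.081, 0.993, -0.091], [0.665, -0.122, -0.737], [-0.743, -0.001, -0.67]]
contact_force: [0.4, -0.6, -0.8]
gripper_width: 0.0855
finger_force: 0.0
```

>>> servo_tool:
  targets:
    - {"delta_pos": [0, 0, 0], "delta_rot": [0, 0, 0]}
    - {"delta_pos": [0, 0, 0], "delta_rot": [0, 0, 0]}
    - {"delta_pos": [0, 0, 0], "delta_rot": [0, 0, 0]}
    - {"delta_pos": [0, 0, 0], "delta_rot": [0, 0, 0]}
    - {"delta_pos": [0, 0, 0], "delta_rot": [0, 0, 0]}
    - {"delta_pos": [0, 0, 0], "delta_rot": [0, 0, 0]}
    - {"delta_pos": [0, 0, 0], "delta_rot": [0, 0, 0]}
    - {"delta_pos": [0, 0, 0], "delta_rot": [0, 0, 0]}

```text
clock: 17.7
ee_pos: [0.5508, 0.0697, 0.1135]
tcp_rot: [[0.081, 0.993, -0.089], [0.665, -0.121, -0.737], [-0.742, 0.0, -0.67]]
contact_force: [0.4, 0.8, -0.4]
gripper_width: 0.0851
finger_force: 0.0
```

```bash
python3 - <<'E'
from h import *
s=st();print(np.round(s["tcp_rot"],3))
T=rot(-48,83.1);w=np.array([.5435,.011,.06]);go(w+T[:,2]*.018,T)
cal=optics.calibration("wrist");c=optics.camera("wrist")
for p in ([.5435+.0038,.011+.032,.06],[.5435-.0038,.011-.032,.06]):print(proj("wrist",p,cal))
cv2.imwrite("pics/m6.png",c[60:340,160:480])
E
```

```text
clock 17.7
joints [-51.5384, 60.2257, 36.5436, 92.4772, 10.0388, 61.0535, -37.3412]
ee_pos [0.5508, 0.0697, 0.1135]
contact_force [0.3725, 0.796, -0.3878]
gripper_width 0.0851
finger_force 0.0
[[ 0.081  0.993 -0.089]
 [ 0.665 -0.121 -0.737]
 [-0.742  0.    -0.67 ]]
dpos [0.0, -0.0002, 0.0977] drot [-0.0, -0.1, -0.0]
[317.88073539 185.45659417]
[318.24074911 217.98120999]
```

View pics/m6.png

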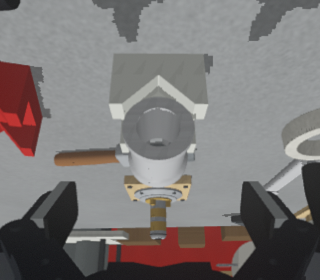

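Crown end at (318,184) against (318,185) predicted: aligned. Going in and gripping.

>>> servo_tool:
  targets:
    - {"delta_pos": [0, 0, 0.008], "delta_rot": [0, 0, 0]}
    - {"delta_pos": [0, 0, 0.025], "delta_rot": [0, 0, 0]}
    - {"delta_pos": [0, 0, 0.045], "delta_rot": [0, 0, 0]}
    - {"delta_pos": [0, 0, 0.065], "delta_rot": [0, 0, 0]}
    - {"delta_pos": [0, 0, 0.082], "delta_rot": [0, 0, 0]}
    - {"delta_pos": [0, 0, 0.092], "delta_rot": [0, 0, 0]}
    - {"delta_pos": [0, 0, 0.097], "delta_rot": [0, 0, 0]}
    - {"delta_pos": [0, 0, 0.0977], "delta_rot": [0, 0, 0]}

```text
clock: 18.75
ee_pos: [0.5422, -0.0023, 0.048]
tcp_rot: [[0.081, 0.993, -0.089], [0.665, -0.121, -0.737], [-0.742, 0.0, -0.67]]
contact_force: [0.2, 0.2, -0.6]
gripper_width: 0.0854
finger_force: 0.0
```

>>> servo_tool:
  targets:
    - {"delta_pos": [0, 0, 0], "delta_rot": [0, 0, 0]}
    - {"delta_pos": [0, 0, 0], "delta_rot": [0, 0, 0]}
    - {"delta_pos": [0, 0, 0], "delta_rot": [0, 0, 0]}
    - {"delta_pos": [0, 0, 0], "delta_rot": [0, 0, 0]}
    - {"delta_pos": [0, 0, 0], "delta_rot": [0, 0, 0]}
    - {"delta_pos": [0, 0, 0], "delta_rot": [0, 0, 0]}
    - {"delta_pos": [0, 0, 0], "delta_rot": [0, 0, 0]}
    - {"delta_pos": [0, 0, 0], "delta_rot": [0, 0, 0]}
  jaw: -1
  newtons: 40

```text
clock: 19.75
ee_pos: [0.5416, -0.0018, 0.0485]
tcp_rot: [[0.081, 0.993, -0.09], [0.665, -0.121, -0.737], [-0.742, -0.0, -0.67]]
contact_force: [-3.4, 3.8, 5.9]
gripper_width: 0.0474
finger_force: 40.6
```

```bash
python3 - <<'E'
from h import *
s=st();R=np.array(s["tcp_rot"]);p=np.array(s["ee_pos"]);print(np.round(R,3))
go(p+[0,0,.11],R)
T=rot(-3,83.1);go([.53,-.13,.21],T,dict(ee_pos=p+[0,0,.11],tcp_rot=R))
E
```

```text
clock 19.75
joints [-47.3627, 64.7146, 36.3073, 99.1221, 10.9358, 48.5401, -38.1144]
ee_pos [0.5416, -0.0018, 0.0485]
contact_force [-3.4284, 3.7657, 5.892]
gripper_width 0.0474
finger_force 40.5566
[[ 0.081  0.993 -0.09 ]
 [ 0.665 -0.121 -0.737]
 [-0.742 -0.    -0.67 ]]
dpos [-0.0816, -0.0, -0.0737] drot [0.0, 0.0, 0.0]
dpos [-0.1245, 0.0041, 0.061] drot [-0.0, 44.9, -0.1]
```

>>> servo_tool:
  targets:
    - {"delta_pos": [-0.005, 0, -0.004], "delta_rot": [0, 0, 0]}
    - {"delta_pos": [-0.015, 0, -0.013], "delta_rot": [0, 0, 0]}
    - {"delta_pos": [-0.029, 0, -0.026], "delta_rot": [0, 0, 0]}
    - {"delta_pos": [-0.045, 0, -0.041], "delta_rot": [0, 0, 0]}
    - {"delta_pos": [-0.061, 0, -0.055], "delta_rot": [0, 0, 0]}
    - {"delta_pos": [-0.073, 0, -0.066], "delta_rot": [0, 0, 0]}
    - {"delta_pos": [-0.08, 0, -0.072], "delta_rot": [0, 0, 0]}
    - {"delta_pos": [-0.0816, 0, -0.0737], "delta_rot": [0, 0, 0]}

```text
clock: 20.75
ee_pos: [0.5421, -0.0022, 0.1584]
tcp_rot: [[0.081, 0.993, -0.089], [0.666, -0.121, -0.736], [-0.742, 0.001, -0.671]]
contact_force: [1.2, 0.0, -3.4]
gripper_width: 0.0471
finger_force: 41.0
```

>>> servo_tool:
  targets:
    - {"delta_pos": [-0.01, 0, 0.005], "delta_rot": [0, 3, 0]}
    - {"delta_pos": [-0.029, 0.001, 0.014], "delta_rot": [0, 10, 0]}
    - {"delta_pos": [-0.052, 0.002, 0.025], "delta_rot": [0, 19, 0]}
    - {"delta_pos": [-0.077, 0.003, 0.038], "delta_rot": [0, 28, 0]}
    - {"delta_pos": [-0.1, 0.004, 0.049], "delta_rot": [0, 36, 0]}
    - {"delta_pos": [-0.115, 0.004, 0.057], "delta_rot": [0, 41.5, 0]}
    - {"delta_pos": [-0.123, 0.004, 0.06], "delta_rot": [0, 44.5, 0]}
    - {"delta_pos": [-0.1245, 0.0041, 0.061], "delta_rot": [0, 44.9, 0]}

```text
clock: 21.75
ee_pos: [0.5293, -0.1332, 0.2093]
tcp_rot: [[0.125, 0.992, -0.008], [0.991, -0.125, -0.053], [-0.053, -0.001, -0.999]]
contact_force: [0.7, 0.1, -3.1]
gripper_width: 0.0473
finger_force: 41.0
```

```bash
python3 - <<'E'
from h import *
s=st();print(np.round(s["tcp_rot"],3))
T=rot(42.5,83.1)
go(np.array([.502,-.304,.177])+T[:,2]*.018,T)   # waist height .177 -> underside .145
E
```

```text
clock 21.75
joints [-1.5943, 29.7234, 16.1098, 105.7447, -6.8097, 45.4903, 10.0697]
ee_pos [0.5293, -0.1332, 0.2093]
contact_force [0.6516, 0.0704, -3.1155]
gripper_width 0.0473
finger_force 40.9857
[[ 0.125  0.992 -0.008]
 [ 0.991 -0.125 -0.053]
 [-0.053 -0.001 -0.999]]
dpos [-0.158, -0.0058, 0.0541] drot [0.0, 45.6, -0.3]
```

>>> servo_tool:
  targets:
    - {"delta_pos": [-0.012, 0, 0.003], "delta_rot": [0, 3, 0]}
    - {"delta_pos": [-0.036, -0.001, 0.01], "delta_rot": [0, 10, 0]}
    - {"delta_pos": [-0.065, -0.002, 0.02], "delta_rot": [0, 19, 0]}
    - {"delta_pos": [-0.096, -0.003, 0.031], "delta_rot": [0, 28, 0]}
    - {"delta_pos": [-0.125, -0.004, 0.042], "delta_rot": [0, 36.5, -0.2]}
    - {"delta_pos": [-0.146, -0.005, 0.05], "delta_rot": [0, 42.3, -0.3]}
    - {"delta_pos": [-0.156, -0.0058, 0.0535], "delta_rot": [0, 45.1, -0.3]}
    - {"delta_pos": [-0.158, -0.0058, 0.0541], "delta_rot": [0, 45.6, -0.3]}

```text
clock: 22.75
ee_pos: [0.5044, -0.2898, 0.1609]
tcp_rot: [[0.087, 0.993, 0.077], [0.731, -0.116, 0.672], [0.677, -0.003, -0.736]]
contact_force: [0.0, 0.2, -2.7]
gripper_width: 0.0472
finger_force: 41.2
```

>>> servo_tool:
  targets:
    - {"delta_pos": [0, 0, 0], "delta_rot": [0, 0, 0]}
    - {"delta_pos": [0, 0, 0], "delta_rot": [0, 0, 0]}
    - {"delta_pos": [0, 0, 0], "delta_rot": [0, 0, 0]}
    - {"delta_pos": [0, 0, 0], "delta_rot": [0, 0, 0]}
    - {"delta_pos": [0, 0, 0], "delta_rot": [0, 0, 0]}
    - {"delta_pos": [0, 0, 0], "delta_rot": [0, 0, 0]}
    - {"delta_pos": [0, 0, 0], "delta_rot": [0, 0, 0]}
    - {"delta_pos": [0, 0, 0], "delta_rot": [0, 0, 0]}

```text
clock: 23.75
ee_pos: [0.5054, -0.2894, 0.1637]
tcp_rot: [[0.084, 0.993, 0.08], [0.731, -0.116, 0.672], [0.677, 0.002, -0.736]]
contact_force: [0.9, -0.0, -2.8]
gripper_width: 0.0474
finger_force: 41.2
```

```bash
python3 - <<'E'
from h import *
s=st();print(np.round(s["tcp_rot"],3))
T=rot(42.5,83.1);go(np.array([.502,-.304,.177])+T[:,2]*.018,T)
a=optics.camera("top");b=optics.camera("side");c=optics.camera("wrist");cv2.imwrite("pics/t7.png",a);cv2.imwrite("pics/s7.png",b);cv2.imwrite("pics/w7.png",c)
f=lambda i,x,y,w,h:cv2.resize(i[y:y+h,x:x+w],(400,300),interpolation=cv2.INTER_CUBIC)
for q in ([.502,-.304,.102],[.502,-.304,.145],[.502,-.304,.209],[.502,-.304,.018]):print(proj("top",q),proj("side",q))
cv2.imwrite("pics/m7.png",np.vstack([np.hstack([f(b,310,40,120,90),f(a,421,180,80,60)]),np.hstack([f(c,160,60,320,240),f(b,345,70,60,45)])]))
E
```

```text
clock 23.75
joints [47.2333, 51.0579, -3.3751, 83.0512, -30.6582, 76.8978, 53.361]
ee_pos [0.5054, -0.2894, 0.1637]
contact_force [0.9043, -0.0183, -2.8119]
gripper_width 0.0474
finger_force 41.2196
[[ 0.084  0.993  0.08 ]
 [ 0.731 -0.116  0.672]
 [ 0.677  0.002 -0.736]]
dpos [-0.002, -0.0017, -0.0019] drot [-0.1, -0.1, 0.3]
[462.11525972 223.48889789] [368.48566181 110.82074572]
[468.44584808 221.02883917] [369.10546746  96.42351286]
[479.04645635 216.90610706] [370.05164768  74.07668528]
[451.25049297 227.70746984] [367.31246094 137.58723736]
```

View pics/m7.png

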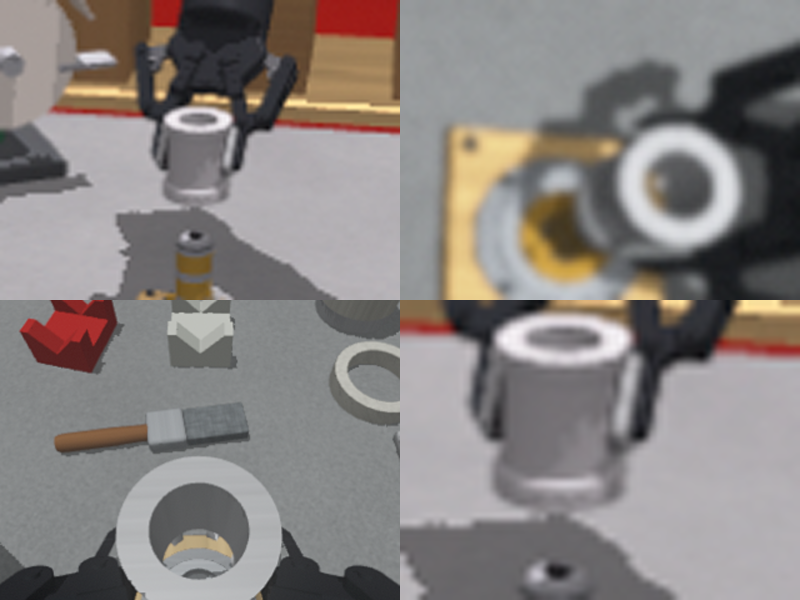

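The drum is upright over the stem. Crown ring is at top (477,217) and side (370,75); the stem top shows at side (368.5,111). I'll triangulate both.

```bash
python3 - <<'E'
from h import *
def ell(f,box,th):
    x0,y0,x1,y1=box;g=cv2.cvtColor(cv2.imread(f),6)[y0:y1,x0:x1]
    g=cv2.resize(g,None,fx=8,fy=8,interpolation=cv2.INTER_CUBIC)
    c=max(cv2.findContours((g>th).astype(np.uint8),0,2)[0],key=cv2.contourArea)
    e=cv2.fitEllipse(cv2.convexHull(c));return (np.array(e[0])+.5)/8-.5+[x0,y0],np.array(e[1])/8
for th in(170,190):
    t,ta=ell("pics/t7.png",(455,195,500,238),th);s,sa=ell("pics/s7.png",(352,66,388,90),th)
    print(t,ta,s,sa,"crown tri",tri("top",t,"side",s),"top@",plane("top",t,.2111))
st=ctrl.read_state();R=np.array(st["tcp_rot"]);print("grip",np.array(st["ee_pos"])-.018*R[:,2])
# stem: first pictures
print("stem tri",tri("top",(462.5,223.4),"side",(368.5,111.2)))
for n,x0,y0,x1,y1 in(("pics/top.png",445,212,475,242),):
    g=cv2.imread(n)[y0:y1,x0:x1];h=cv2.cvtColor(g,cv2.COLOR_BGR2HSV)
    m=cv2.resize(((h[...,1]>110)*255).astype(np.uint8),None,fx=8,fy=8)
# stem top = grey disc, side view rows
b=cv2.cvtColor(cv2.imread("pics/s7.png"),6)[104:122,358:380];print(b)
a=cv2.cvtColor(cv2.imread("pics/top.png"),6)[216:232,452:472];print(a)
E
```

```text
[476.41483307 216.77065086] [22.56039047 24.30854416] [369.11504745  75.45001316] [ 7.6263113  20.19594383] crown tri [ 0.5032951  -0.29895666  0.20674494] top@ [ 0.50206566 -0.29715725  0.2111    ]
[476.43175125 216.7485218 ] [21.68642044 23.45599747] [369.08601761  75.42703056] [ 7.13795233 19.71688652] crown tri [ 0.50335816 -0.29897978  0.20679364] top@ [ 0.50211584 -0.29720038  0.2111    ]
grip [ 0.50400753 -0.30146876  0.17696505]
stem tri [ 0.50227927 -0.3057104   0.10011693]
[[104 104 104 105 104 105 106 105 105 104 104 104 104 104 111 121 154 181
  179 179 178 178]
 [105 104 104 105 105 104 104 104 104 105 103 104 105 105 104 104 112 151
  178 177 177 177]
 [104 105 105 105 105 104 103 104 104 104 104 103 104 104 103 104 103 111
  118 151 178 177]
 [105 104 104 105 105 105 105 103 102 102 103 103 104 103 104 105 104 102
  102 110 151 178]
 [106 104 103 103 103 105 105 104 102 102 102 102 102 102 103 103 103 104
  103 103 110 151]
 [103 104 103 104 103 104 103 127 135  86  82  93 100 105 102 102 103 104
  104 104 104 146]
 [104 103 104 104 103 102 142 177 136  39  32  35  72 
[... 1723 characters left out ...]
 174 194
  204 204]
 [ 56  57  60  61  69  95 129 150 137  98  59  48  74 115 145 154 171 193
  202 204]
 [ 59  60  60  62  70  88 120 146 146 124  98  88 104 135 151 154 167 191
  202 203]
 [ 64  63  63  61  65  80 105 134 149 147 137 135 142 150 153 151 163 183
  199 200]
 [ 70  70  65  62  65  75  89 114 135 148 152 153 156 152 149 151 163 177
  188 195]
 [ 75  71  68  67  65  69  78  91 110 126 138 143 147 146 149 157 167 177
  187 191]
 [ 78  69  66  66  69  68  75  82  94 106 123 137 148 156 163 166 173 183
  190 193]
 [ 87  73  70  75  78  82  84  86  97 116 135 154 168 175 174 171 175 183
  193 195]
 [109  94  88  93 101 107 109 111 116 133 156 174 182 185 178 175 175 182
  192 197]]
```

```bash
python3 - <<'E'
from h import *
im=cv2.imread("pics/w7.png");g=cv2.cvtColor(im,6);cal=optics.calibration("wrist")
roi=g[180:310,240:400].copy()
m=((roi>150)).astype(np.uint8)
cs,h=cv2.findContours(m,cv2.RETR_CCOMP,1)
for c in cs:
    if cv2.contourArea(c)>800:
        e=cv2.fitEllipse(c);print("meas",np.round(np.array(e[0])+[240,180],1),np.round(e[1],1),round(e[2]),cv2.boundingRect(c),cv2.contourArea(c))
def circ(c,r,ax):
    ax=np.array(ax,float);ax/=np.linalg.norm(ax);u=np.cross(ax,[1,0,0]);u/=np.linalg.norm(u);v=np.cross(ax,u)
    P=np.array([proj("wrist",np.array(c)+r*(np.cos(t)*u+np.sin(t)*v),cal) for t in np.linspace(0,6.28,60)],np.float32)
    e=cv2.fitEllipse(P);return np.round(e[0],1),np.round(e[1],1)
c0=np.array([.504,-.3015,.177])
for ty in(-4,0,4):
    ax=np.array([0,np.sin(np.radians(ty)),np.cos(np.radians(ty))]);print(ty,circ(c0+.032*ax,.027,ax),circ(c0+.032*ax,.0165,ax))
print(circ(c0+[0,.003,.032],.027,[0,0,1]),circ(c0+[0,0,.035],.027,[0,0,1]))
E
```

```text
meas [317.7 249.2] [126.9 135.2] 62 (13, 5, 132, 125) 13275.5
meas [318.7 241.4] [71.6 80. ] 98 (38, 25, 83, 80) 4239.0
-4 (array([318.6, 253.8]), array([136.1, 136.7])) (array([318.7, 249.9]), array([82.8, 83.4]))
0 (array([318.1, 249.2]), array([131.9, 135.8])) (array([318.1, 244.8]), array([80.1, 82.8]))
4 (array([317.5, 244.5]), array([126.6, 134.7])) (array([317.5, 239.7]), array([76.8, 82. ]))
(array([317.2, 241.8]), array([128.8, 134.2])) (array([318. , 247.2]), array([134.8, 139.2]))
```

```bash
python3 - <<'E'
from h import *
cal=optics.calibration("wrist")
for y in(-.302,-.304,-.306,-.308,-.310):print(y,[np.round(proj("wrist",[.502,yy,z],cal),1).tolist() for yy,z in((y,.102),(y+.011,.102),(y+.015,.097))])
im=cv2.imread("pics/w7.png")
cv2.imwrite("pics/w7z.png",cv2.resize(im[230:320,268:368],(800,600) if 0 else (660,594),interpolation=cv2.INTER_NEAREST))
E
```

```text
-0.302 [[315.6, 286.4], [314.0, 271.6], [313.5, 267.8]]
-0.304 [[315.9, 289.1], [314.3, 274.2], [313.8, 270.3]]
-0.306 [[316.2, 291.9], [314.6, 276.9], [314.1, 272.9]]
-0.308 [[316.5, 294.7], [314.8, 279.6], [314.4, 275.5]]
-0.31 [[316.8, 297.5], [315.1, 282.3], [314.6, 278.1]]
```

View pics/w7z.png

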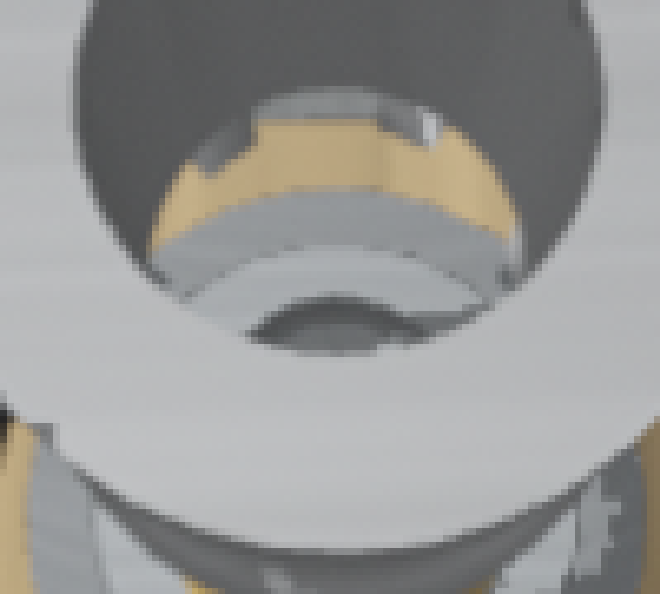

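The stem's bevel edge shows through the bore at (319,275), which puts the stem at y≈−0.307. The drum is at −0.3015, so I need a 6 mm shift in −y; the top/side triangulation agrees. Shifting and lowering.

>>> servo_tool:
  targets:
    - {"delta_pos": [-0.0044, 0.0007, -0.004], "delta_rot": [0, 0, 0]}
    - {"delta_pos": [-0.009, 0.0007, 0.001], "delta_rot": [0, 0, 0]}
    - {"delta_pos": [-0.015, 0.0007, 0.0075], "delta_rot": [0, 0, 0]}
    - {"delta_pos": [-0.021, 0.0007, 0.014], "delta_rot": [0, 0, 0]}
    - {"delta_pos": [-0.025, 0.0007, 0.0184], "delta_rot": [0, 0, 0]}
    - {"delta_pos": [-0.0275, 0.0007, 0.021], "delta_rot": [0, 0, 0]}
    - {"delta_pos": [-0.0285, 0.0007, 0.022], "delta_rot": [0, 0, 0]}
    - {"delta_pos": [-0.0288, 0.0007, 0.0225], "delta_rot": [0, 0, 0]}

```text
clock: 24.9
ee_pos: [0.5057, -0.2954, 0.1278]
tcp_rot: [[0.084, 0.993, 0.08], [0.732, -0.116, 0.672], [0.677, 0.002, -0.736]]
contact_force: [-0.4, -0.3, -2.0]
gripper_width: 0.0473
finger_force: 41.2
```

>>> servo_tool:
  targets:
    - {"delta_pos": [-0.001, 0, 0.0011], "delta_rot": [0, 0, 0]}
    - {"delta_pos": [-0.002, 0, 0.0022], "delta_rot": [0, 0, 0]}
    - {"delta_pos": [-0.003, 0, 0.0033], "delta_rot": [0, 0, 0]}
    - {"delta_pos": [-0.004, 0, 0.0044], "delta_rot": [0, 0, 0]}
    - {"delta_pos": [-0.005, 0, 0.0055], "delta_rot": [0, 0, 0]}
    - {"delta_pos": [-0.006, 0, 0.0066], "delta_rot": [0, 0, 0]}
    - {"delta_pos": [-0.007, 0, 0.0077], "delta_rot": [0, 0, 0]}
    - {"delta_pos": [-0.008, 0, 0.0088], "delta_rot": [0, 0, 0]}

```text
clock: 25.9
ee_pos: [0.5056, -0.2953, 0.1157]
tcp_rot: [[0.084, 0.993, 0.08], [0.731, -0.116, 0.672], [0.677, 0.002, -0.736]]
contact_force: [0.1, -0.1, -2.5]
gripper_width: 0.0474
finger_force: 41.2
```

>>> servo_tool:
  targets:
    - {"delta_pos": [-0.0015, 0, 0.0016], "delta_rot": [0, 0, 0]}
    - {"delta_pos": [-0.003, 0, 0.0033], "delta_rot": [0, 0, 0]}
    - {"delta_pos": [-0.0045, 0, 0.0049], "delta_rot": [0, 0, 0]}
    - {"delta_pos": [-0.006, 0, 0.0065], "delta_rot": [0, 0, 0]}
    - {"delta_pos": [-0.0075, 0, 0.0082], "delta_rot": [0, 0, 0]}
    - {"delta_pos": [-0.009, 0, 0.0098], "delta_rot": [0, 0, 0]}
    - {"delta_pos": [-0.0105, 0, 0.0114], "delta_rot": [0, 0, 0]}
    - {"delta_pos": [-0.012, 0, 0.013], "delta_rot": [0, 0, 0]}

```text
clock: 26.9
ee_pos: [0.5056, -0.2954, 0.098]
tcp_rot: [[0.084, 0.993, 0.08], [0.731, -0.116, 0.672], [0.677, 0.002, -0.736]]
contact_force: [0.5, -0.6, -3.1]
gripper_width: 0.0468
finger_force: 41.2
```

It's over the stem with no contact force. Continue.

>>> servo_tool:
  targets:
    - {"delta_pos": [-0.0024, 0, 0.0026], "delta_rot": [0, 0, 0]}
    - {"delta_pos": [-0.005, 0, 0.0054], "delta_rot": [0, 0, 0]}
    - {"delta_pos": [-0.0075, 0, 0.0082], "delta_rot": [0, 0, 0]}
    - {"delta_pos": [-0.01, 0, 0.0109], "delta_rot": [0, 0, 0]}
    - {"delta_pos": [-0.0125, 0, 0.0136], "delta_rot": [0, 0, 0]}
    - {"delta_pos": [-0.015, 0, 0.0163], "delta_rot": [0, 0, 0]}
    - {"delta_pos": [-0.017, 0, 0.0185], "delta_rot": [0, 0, 0]}
    - {"delta_pos": [-0.0185, 0, 0.0201], "delta_rot": [0, 0, 0]}

```text
clock: 27.9
ee_pos: [0.5057, -0.2954, 0.0706]
tcp_rot: [[0.084, 0.993, 0.08], [0.731, -0.116, 0.672], [0.677, 0.002, -0.736]]
contact_force: [0.2, 0.1, -2.6]
gripper_width: 0.047
finger_force: 41.2
```

>>> servo_tool:
  targets:
    - {"delta_pos": [-0.0007, 0, 0.0007], "delta_rot": [0, 0, 0]}
    - {"delta_pos": [-0.0014, 0, 0.0015], "delta_rot": [0, 0, 0]}
    - {"delta_pos": [-0.002, 0, 0.0022], "delta_rot": [0, 0, 0]}
    - {"delta_pos": [-0.0027, 0, 0.0029], "delta_rot": [0, 0, 0]}
    - {"delta_pos": [-0.0034, 0, 0.0037], "delta_rot": [0, 0, 0]}
    - {"delta_pos": [-0.004, 0, 0.0044], "delta_rot": [0, 0, 0]}
    - {"delta_pos": [-0.0047, 0, 0.0051], "delta_rot": [0, 0, 0]}
    - {"delta_pos": [-0.0054, 0, 0.0059], "delta_rot": [0, 0, 0]}

```text
clock: 28.9
ee_pos: [0.5057, -0.2954, 0.0648]
tcp_rot: [[0.083, 0.993, 0.08], [0.73, -0.116, 0.673], [0.678, 0.003, -0.735]]
contact_force: [-3.6, -3.3, 12.0]
gripper_width: 0.0472
finger_force: 42.2
```

The drum rests on the dogs (12 N). Now turn about the vertical through the drum's axis under light pressure.

```bash
python3 - <<'E'
from h import *
s=st();R=np.array(s["tcp_rot"]);u=R.T@[0,0,1];c=np.array([0,0,-.018])
for th in(-3,-6,-9,-12,6,12):
    r=u*th;print(th,np.round(c-Ro.from_rotvec(r,degrees=True).apply(c),4).tolist(),np.round(r,1).tolist())
E
```

```text
clock 28.9
joints [47.7641, 59.0426, -3.7219, 83.0588, -31.0355, 70.1796, 57.732]
ee_pos [0.5057, -0.2954, 0.0648]
contact_force [-3.6476, -3.2882, 12.0412]
gripper_width 0.0472
finger_force 42.1722
-3 [-0.0, 0.0006, -0.0] [-2.0, -0.0, 2.2]
-6 [-0.0001, 0.0013, -0.0] [-4.1, -0.0, 4.4]
-9 [-0.0001, 0.0019, -0.0001] [-6.1, -0.0, 6.6]
-12 [-0.0002, 0.0025, -0.0002] [-8.1, -0.0, 8.8]
6 [-0.0, -0.0013, -0.0] [4.1, 0.0, -4.4]
12 [-0.0002, -0.0025, -0.0002] [8.1, 0.0, -8.8]
```

>>> servo_tool:
  targets:
    - {"delta_pos": [0, 0.0004, 0], "delta_rot": [-1.35, 0, 1.47]}
    - {"delta_pos": [-0.0001, 0.0008, 0.0001], "delta_rot": [-2.7, 0, 2.94]}
    - {"delta_pos": [-0.0002, 0.0013, 0.0002], "delta_rot": [-4.1, 0, 4.4]}
    - {"delta_pos": [-0.0003, 0.0017, 0.0002], "delta_rot": [-5.4, 0, 5.9]}
    - {"delta_pos": [-0.0004, 0.0021, 0.0002], "delta_rot": [-6.8, 0, 7.3]}
    - {"delta_pos": [-0.0005, 0.0025, 0.0002], "delta_rot": [-8.1, 0, 8.8]}
    - {"delta_pos": [-0.0005, 0.0025, 0.0002], "delta_rot": [-8.1, 0, 8.8]}
    - {"delta_pos": [-0.0005, 0.0025, 0.0002], "delta_rot": [-8.1, 0, 8.8]}

```text
clock: 29.9
ee_pos: [0.5086, -0.2957, 0.0647]
tcp_rot: [[0.232, 0.948, 0.219], [0.696, -0.319, 0.643], [0.679, 0.003, -0.734]]
contact_force: [-2.7, -0.9, 9.7]
gripper_width: 0.0475
finger_force: 42.3
```

>>> servo_tool:
  targets:
    - {"delta_pos": [0, 0.0004, 0], "delta_rot": [-1.35, 0, 1.47]}
    - {"delta_pos": [-0.0001, 0.0008, 0.0001], "delta_rot": [-2.7, 0, 2.94]}
    - {"delta_pos": [-0.0002, 0.0013, 0.0002], "delta_rot": [-4.1, 0, 4.4]}
    - {"delta_pos": [-0.0003, 0.0017, 0.0002], "delta_rot": [-5.4, 0, 5.9]}
    - {"delta_pos": [-0.0004, 0.0021, 0.0002], "delta_rot": [-6.8, 0, 7.3]}
    - {"delta_pos": [-0.0005, 0.0025, 0.0002], "delta_rot": [-8.1, 0, 8.8]}
    - {"delta_pos": [-0.0005, 0.0025, 0.0002], "delta_rot": [-8.1, 0, 8.8]}
    - {"delta_pos": [-0.0005, 0.0025, 0.0002], "delta_rot": [-8.1, 0, 8.8]}

```text
clock: 30.9
ee_pos: [0.5109, -0.297, 0.0638]
tcp_rot: [[0.372, 0.861, 0.348], [0.633, -0.509, 0.583], [0.679, 0.003, -0.734]]
contact_force: [-3.3, -1.2, 8.9]
gripper_width: 0.0472
finger_force: 38.4
```

>>> servo_tool:
  targets:
    - {"delta_pos": [-0.0002, 0.0004, 0.0002], "delta_rot": [-1.35, 0, 1.47]}
    - {"delta_pos": [-0.0003, 0.0008, 0.0003], "delta_rot": [-2.7, 0, 2.94]}
    - {"delta_pos": [-0.0005, 0.0013, 0.0004], "delta_rot": [-4.1, 0, 4.4]}
    - {"delta_pos": [-0.0007, 0.0017, 0.0006], "delta_rot": [-5.4, 0, 5.9]}
    - {"delta_pos": [-0.0008, 0.0017, 0.0007], "delta_rot": [-5.4, 0, 5.9]}
    - {"delta_pos": [-0.0009, 0.0017, 0.0008], "delta_rot": [-5.4, 0, 5.9]}
    - {"delta_pos": [-0.001, 0.0017, 0.0009], "delta_rot": [-5.4, 0, 5.9]}
    - {"delta_pos": [-0.001, 0.0017, 0.0009], "delta_rot": [-5.4, 0, 5.9]}

```text
clock: 31.9
ee_pos: [0.5119, -0.298, 0.0604]
tcp_rot: [[0.458, 0.782, 0.423], [0.576, -0.623, 0.529], [0.677, 0.002, -0.736]]
contact_force: [0.2, -0.5, -2.0]
gripper_width: 0.0475
finger_force: 39.5
```

It dropped in: height is 4.4 mm lower and the force is gone. Lowering gently.

>>> servo_tool:
  targets:
    - {"delta_pos": [-0.0005, 0, 0.0005], "delta_rot": [0, 0, 0]}
    - {"delta_pos": [-0.001, 0, 0.0011], "delta_rot": [0, 0, 0]}
    - {"delta_pos": [-0.0015, 0, 0.0016], "delta_rot": [0, 0, 0]}
    - {"delta_pos": [-0.002, 0, 0.0022], "delta_rot": [0, 0, 0]}
    - {"delta_pos": [-0.0025, 0, 0.0027], "delta_rot": [0, 0, 0]}
    - {"delta_pos": [-0.003, 0, 0.0033], "delta_rot": [0, 0, 0]}
    - {"delta_pos": [-0.0035, 0, 0.0038], "delta_rot": [0, 0, 0]}
    - {"delta_pos": [-0.0037, 0, 0.004], "delta_rot": [0, 0, 0]}

```text
clock: 32.9
ee_pos: [0.512, -0.2979, 0.0563]
tcp_rot: [[0.457, 0.782, 0.424], [0.575, -0.623, 0.53], [0.679, 0.002, -0.734]]
contact_force: [-4.7, -1.5, 7.3]
gripper_width: 0.0472
finger_force: 40.1
```

>>> servo_tool:
  targets:
    - {"delta_pos": [-0.0002, 0, 0.0002], "delta_rot": [0, 0, 0]}
    - {"delta_pos": [-0.0005, 0, 0.0005], "delta_rot": [0, 0, 0]}
    - {"delta_pos": [-0.0007, 0, 0.0008], "delta_rot": [0, 0, 0]}
    - {"delta_pos": [-0.001, 0, 0.0011], "delta_rot": [0, 0, 0]}
    - {"delta_pos": [-0.0012, 0, 0.0013], "delta_rot": [0, 0, 0]}
    - {"delta_pos": [-0.0013, 0, 0.0015], "delta_rot": [0, 0, 0]}
    - {"delta_pos": [-0.0013, 0, 0.0015], "delta_rot": [0, 0, 0]}
    - {"delta_pos": [-0.0013, 0, 0.0015], "delta_rot": [0, 0, 0]}

```text
clock: 33.9
ee_pos: [0.5121, -0.2978, 0.0561]
tcp_rot: [[0.455, 0.782, 0.426], [0.574, -0.623, 0.531], [0.68, 0.003, -0.733]]
contact_force: [-8.3, -3.2, 16.5]
gripper_width: 0.0471
finger_force: 40.5
```

>>> servo_tool:
  targets:
    - {"delta_pos": [0.0005, 0, -0.0005], "delta_rot": [0, 0, 0]}
    - {"delta_pos": [0.0008, 0, -0.0009], "delta_rot": [0, 0, 0]}
    - {"delta_pos": [0.0012, 0, -0.0013], "delta_rot": [0, 0, 0]}
    - {"delta_pos": [0.0012, 0, -0.0013], "delta_rot": [0, 0, 0]}
    - {"delta_pos": [0.0012, 0, -0.0013], "delta_rot": [0, 0, 0]}
    - {"delta_pos": [0.0012, 0, -0.0013], "delta_rot": [0, 0, 0]}
    - {"delta_pos": [0.0012, 0, -0.0013], "delta_rot": [0, 0, 0]}
    - {"delta_pos": [0.0012, 0, -0.0013], "delta_rot": [0, 0, 0]}

```text
clock: 34.9
ee_pos: [0.512, -0.2979, 0.0563]
tcp_rot: [[0.456, 0.782, 0.425], [0.575, -0.623, 0.53], [0.679, 0.002, -0.734]]
contact_force: [-4.5, -1.6, 7.4]
gripper_width: 0.0471
finger_force: 40.1
```

>>> servo_tool:
  targets:
    - {"delta_pos": [0, 0, 0], "delta_rot": [0, 0, 0]}
    - {"delta_pos": [0, 0, 0], "delta_rot": [0, 0, 0]}
    - {"delta_pos": [0, 0, 0], "delta_rot": [0, 0, 0]}
    - {"delta_pos": [0, 0, 0], "delta_rot": [0, 0, 0]}
    - {"delta_pos": [0, 0, 0], "delta_rot": [0, 0, 0]}
    - {"delta_pos": [0, 0, 0], "delta_rot": [0, 0, 0]}
    - {"delta_pos": [0, 0, 0], "delta_rot": [0, 0, 0]}
    - {"delta_pos": [0, 0, 0], "delta_rot": [0, 0, 0]}
  jaw: 1

```text
clock: 35.9
ee_pos: [0.5119, -0.2979, 0.0549]
tcp_rot: [[0.458, 0.782, 0.423], [0.576, -0.624, 0.529], [0.678, 0.002, -0.735]]
contact_force: [1.0, 0.8, 0.1]
gripper_width: 0.0856
finger_force: 0.0
```

>>> servo_tool:
  targets:
    - {"delta_pos": [0, 0, -0.004], "delta_rot": [0, 0, 0]}
    - {"delta_pos": [0, 0, -0.015], "delta_rot": [0, 0, 0]}
    - {"delta_pos": [0, 0, -0.03], "delta_rot": [0, 0, 0]}
    - {"delta_pos": [0, 0, -0.055], "delta_rot": [0, 0, 0]}
    - {"delta_pos": [0, 0, -0.08], "delta_rot": [0, 0, 0]}
    - {"delta_pos": [0, 0, -0.105], "delta_rot": [0, 0, 0]}
    - {"delta_pos": [0, 0, -0.12], "delta_rot": [0, 0, 0]}
    - {"delta_pos": [0, 0, -0.125], "delta_rot": [0, 0, 0]}

```text
clock: 36.9
ee_pos: [0.4585, -0.3651, 0.1476]
tcp_rot: [[0.458, 0.781, 0.424], [0.576, -0.624, 0.527], [0.677, 0.003, -0.736]]
contact_force: [-0.2, 0.4, 0.8]
gripper_width: 0.0852
finger_force: 0.0
```

```bash
python3 - <<'E'
from h import *
s=st()
a=optics.camera("top");b=optics.camera("side");c=optics.camera("wrist");cv2.imwrite("pics/t9.png",a);cv2.imwrite("pics/s9.png",b);cv2.imwrite("pics/w9.png",c)
f=lambda i,x,y,w,h:cv2.resize(i[y:y+h,x:x+w],(400,300),interpolation=cv2.INTER_CUBIC)
for n,z in(("seat",.034),("crown",.098),("stem",.102)):print(n,proj("top",[.5022,-.305,z]),proj("side",[.5022,-.305,z]))
cv2.imwrite("pics/m9.png",np.hstack([f(b,338,90,64,48),f(c,200,120,240,180)]))
E
```

```text
clock 36.9
joints [59.2116, 47.0787, -1.9623, 97.5105, -45.2408, 61.0208, 50.9014]
ee_pos [0.4585, -0.3651, 0.1476]
contact_force [-0.2074, 0.4261, 0.789]
gripper_width 0.0852
finger_force 0.0
seat [453.54145102 226.88004565] [367.5051739  132.46539639]
crown [461.93645833 223.62422261] [368.40035113 111.98735486]
stem [462.49824932 223.40625091] [368.45725742 110.673188  ]
```

View pics/m9.png

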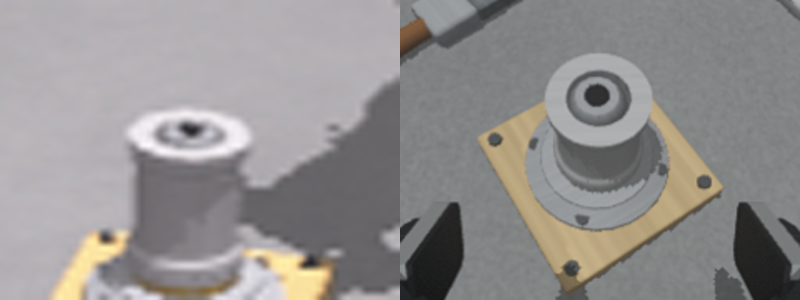

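The drum stands over the stem, with the stem top just proud of the crown. A numeric check of the height follows.

```bash
python3 - <<'E'
from h import *
def ells(f,box,th,inv=False,amin=300):
    x0,y0,x1,y1=box;g=cv2.cvtColor(cv2.imread(f),6)[y0:y1,x0:x1]
    g=cv2.resize(g,None,fx=8,fy=8,interpolation=cv2.INTER_CUBIC);m=(g<th if inv else g>th).astype(np.uint8)
    c=max(cv2.findContours(m,0,1)[0],key=cv2.contourArea);e=cv2.fitEllipse(cv2.convexHull(c))
    return (np.array(e[0])+.5)/8-.5+[x0,y0],np.round(np.array(e[1])/8,1)
cal=optics.calibration("wrist")
for th in(165,180):print("crown",ells("pics/w9.png",(280,145,360,212),th))
h=ells("pics/w9.png",(308,168,330,190),60,True);print("hole",h)
p=plane("wrist",h[0],.102,cal);print("stem",p)
for z in(.095,.098,.101,.104,.108):print(z,proj("wrist",[p[0],p[1],z],cal))
print("side crown",ells("pics/s9.png",(355,104,382,118),185),"top",ells("pics/t9.png",(445,208,480,240),185))
s=ells("pics/s9.png",(355,104,382,118),185)[0]
for z in(.095,.098,.101,.108):print(z,proj("side",[.5022,-.305,z]))
E
```

```text
crown (array([322.68159485, 181.22332001]), array([55.1, 74.9]))Traceback (most recent call last):
  File "<stdin>", line 8, in <module>
  File "<stdin>", line 5, in ells
cv2.error: OpenCV(4.12.0) /io/opencv/modules/imgproc/src/shapedescr.cpp:361: error: (-201:Incorrect size of input array) There should be at least 5 points to fit the ellipse in function 'fitEllipseNoDirect'
```

```bash
python3 - <<'E'
from h import *
g=cv2.cvtColor(cv2.imread("pics/w9.png"),6);cal=optics.calibration("wrist")
print(g[150:212:2,319].tolist());print(g[180,284:356:2].tolist())
h=(g[168:190,308:330]<50);y,x=np.nonzero(h);hc=np.array([x.mean()+308,y.mean()+168]);print("hole",hc,len(x))
p=plane("wrist",hc,.102,cal);print("stem",p)
def circ(z,r):
    P=np.array([proj("wrist",p+[r*np.cos(t),r*np.sin(t),z-.102],cal) for t in np.linspace(0,6.28,90)])
    return np.round([P[:,0].min(),P[:,0].max(),P[:,1].min(),P[:,1].max()],1)
for z in(.095,.098,.101,.104,.108):print(z,circ(z,.027),circ(z,.0165))
E
```

```text
[137, 167, 172, 172, 174, 173, 124, 88, 139, 158, 107, 47, 48, 47, 49, 48, 47, 134, 154, 148, 114, 107, 91, 159, 175, 177, 177, 174, 171, 113, 87]
[132, 149, 170, 169, 170, 170, 170, 170, 96, 104, 123, 150, 154, 143, 67, 48, 48, 48, 48, 47, 75, 150, 154, 148, 106, 85, 92, 110, 171, 171, 171, 171, 171, 171, 149, 137]
hole [317.95412844 177.05504587] 109
stem [ 0.5036024  -0.30704298  0.102     ]
0.095 [286.2 349.8 155.1 210.4] [298.5 337.4 165.  198.7]
0.098 [285.8 350.1 153.1 208.8] [298.3 337.6 163.1 197. ]
0.101 [285.4 350.5 151.1 207.3] [298.1 337.8 161.1 195.4]
0.104 [285.  350.9 149.  205.6] [297.8 338.1 159.1 193.6]
0.108 [284.5 351.4 146.2 203.4] [297.5 338.4 156.4 191.3]
```

```bash
python3 - <<'E'
from h import *
def ell(f,box,th):
    x0,y0,x1,y1=box;g=cv2.cvtColor(cv2.imread(f),6)[y0:y1,x0:x1]
    g=cv2.resize(g,None,fx=8,fy=8,interpolation=cv2.INTER_CUBIC)
    c=max(cv2.findContours((g>th).astype(np.uint8),0,1)[0],key=cv2.contourArea);e=cv2.fitEllipse(cv2.convexHull(c));return (np.array(e[0])+.5)/8-.5+[x0,y0],np.round(np.array(e[1])/8,1)
for th in(190,205,220):
    s=ell("pics/s9.png",(354,102,384,122),th);t=ell("pics/t9.png",(445,205,482,242),th-15);print(s,t,tri("top",t[0],"side",s[0]),tri("wrist",(319.2,179.5),"side",s[0]))
g=cv2.cvtColor(cv2.imread("pics/s9.png"),6);y,x=np.nonzero(g[104:118,362:375]<70);hs=[x.mean()+362,y.mean()+104]
a=cv2.cvtColor(cv2.imread("pics/t9.png"),6);print(a[214:234,452:472])
print("hole side",hs,len(x),"tri w/s",tri("wrist",(317.95,177.05),"side",hs))
E
```

```text
(array([367.79091167, 110.80084896]), array([ 8.3, 20.2])) (array([457.87710571, 225.85124588]), array([35.2, 50.9])) [ 0.49897341 -0.29059778  0.10751042] [ 0.50410744 -0.30848108  0.09981527]
(array([367.78975201, 110.91632366]), array([ 7.8, 19.5])) (array([460.77217865, 220.04298115]), array([24.3, 47.4])) [ 0.50715233 -0.30079664  0.10334749] [ 0.50414293 -0.3083611   0.09953841]
(array([367.79818344, 110.98193455]), array([ 7.3, 18.8])) (array([459.00228691, 218.18871975]), array([22.1, 34.8])) [ 0.50910171 -0.29577006  0.10568373] [ 0.50414885 -0.30829626  0.09938573]
[[105 104 109 127 154 182 201 211 216 217 216 217 216 215 214 209 204 197
  192 192]
 [103 110 128 157 186 207 214 217 215 216 214 215 216 219 219 214 213 210
  206 203]
 [105 122 156 188 207 215 217 213 208 201 202 203 209 212 215 217 216 215
  212 208]
 [107 141 181 207 217 215 207 195 181 171 169 171 181 191 203 211 216 218
  215 209]
 [116 162 199 215 217 207 184 161 144 133 132 134 140 153 177 199 213 218
  217 212]
 [133 179 209 217 210 186 153 129 130 135 138 136 133 130 143 176 203 215
  219 215]
 [147 19
[... 580 characters left out ...]
6 220]
 [107 158 198 215 214 198 170 150 150 155 157 158 156 151 142 150 179 208
  219 219]
 [ 92 135 182 209 216 210 196 174 157 152 152 153 149 145 150 173 200 215
  220 215]
 [ 85 109 157 194 215 216 211 198 184 172 161 158 161 167 181 200 214 220
  220 215]
 [ 84  94 125 168 198 212 215 213 208 201 195 189 192 200 208 216 221 219
  216 209]
 [ 89  89 101 134 166 189 204 210 215 217 214 212 213 215 218 219 220 215
  211 207]
 [ 96  92  93 106 126 151 174 194 205 213 215 216 217 219 216 213 211 208
  205 200]
 [110 102  99  98 102 114 131 158 180 194 201 206 209 208 205 200 196 199
  201 198]]
hole side [np.float64(368.0), np.float64(110.25)] 4 tri w/s [ 0.50364833 -0.30712214  0.10220764]
```

In the same two views, the stem top measures 102.2 mm (true height 102) and the crown about 99.5 mm. Fully home is 98 mm and on top of the dogs is 108 mm, so the drum is home. The gripper is clear, so I'm handing in.

```bash
python3 -c "
from workcell import workorder;print(workorder.finish_job())"
```

```text
the job is handed in; nothing more can be done
None
```

I laid the drum in the saddle, regripped it and stood it upright on the winch stem, where it dropped over the drive dogs. I then let go and handed the job in. By camera the crown is about 1.5 mm above its nominal home height and the axis is within about 1.5 mm of the stem (both limits 3 mm). The hand-in returned no verdict.

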